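# Find the loaded parts tin and clamp it for marking

### The arm

A 6-joint arm with a two-finger parallel gripper is mounted at the origin on the work surface. World frame = base frame: x ahead of the robot, y to its left, z up, the work surface at z = 0. Lengths are in m, angles in rad, forces in N, time in s.
With the tool pointing down it reaches from about 0.35 to 0.775 m from the base axis. Payload 5.5 kg.
Tool frame: the origin (TCP) lies midway between the tips of the shut fingers; the grasp point (between the pads) lies 19 mm behind it; z points along the fingers, y is the direction in which the jaws open and shut (so a half turn about z gives the same grasp; the last joint's range is limited). The gripper opens to 85 mm and grips with 20 to 120 N. Pads are 22 mm wide; open, the fingers measure 114 mm over their backs; the gripper's body (76 mm by 85 mm) begins 54 mm behind the grasp point. The pads swing forward as they close: fully open they stand 13 mm farther back than shut.
Start: joints at [-1.297, 0.313, 0.046, 1.304, 0, 1.431], TCP at [0.231, -0.527, 0.231] pointing down, gripper open.
Joint ranges: [-2.76, 2.76], [-0.86, 1.69], [-1.03, 1.26], [-2.2, 2.34], [-1.47, 1.5], [-3.14, 3.14]. Speed limits (rad/s): [2.57, 2.57, 3.14, 3.14, 3.14, 3.14].

### API

Orientations are given as a unit quaternion [x, y, z, w].
In Python, from rig import r gives the robot as it stands.
- The arm moves only by the tool apply_moves, never from a script. Its argument "rows" is a list of rows, each an object with "xyz": the shift along the world's x, y, z in mm, a list of three; "rotation": the turn, a rotation vector about the world's x, y, z in degrees, a list of three; "hand": the opening, from 0 (shut) to 1 (fully open). A call has exactly 5 rows; each row shifts and turns the commanded pose from where the row before left it; what a row does not reach is not made up. A row lasts 1/10 s, in which the tool goes at most 50 mm and 8.59 degrees, less where a joint would pass 70% of its speed; a pose out of reach is approached as far as the arm can. A call with a gripper value outside its range is refused whole. The fingers move at their own pace and stop on an object; "force" is the grip in N (left out, the last holds). Time passes only in rows, so rows that do not move let the fingers close, or fill a call up. It gives the time, the measured TCP pose, the force and the opening at its end, in the units of the state.
- r.sense(): the state, without advancing time (a new reading comes with each control period).
- r.camera(name): name is "side" or "top"; returns (picture, depth): 400x640x3 uint8, red, green, blue; 400x640 float32, m along the optical axis (not along the pixel's ray), 0 where there is no reading.
- r.camera_model(name): a dict with "mtx" (3x3 intrinsics, pixels), "rvec" (rotation vector, rad) and "tvec" (3), from world to camera coordinates, as OpenCV has them. Camera axes: x right, y down, z forward; pixel columns grow to the right and rows downward; lengths in m; the calibration is good to about 2 mm. A picture is of the moment at which its call begins. camera_model takes no time and is no camera call.
- r.job_done(): hands the job in, once; it reports no verdict.
The state is a dict: "time": time; "joint_positions": joint angles; "joint_vel": joint speeds; "effort": joint torques, N m; "ee_pos": TCP position; "ee_rot": TCP orientation; "ft_force": force on the tool from outside, world axes, zero at the start; "moment": the same for the moment, N m; "width": opening from 0.0 (shut) to 1.0 (fully open).
Only numpy, scipy, OpenCV 4.12 (cv2) and the standard library are available. Lean on these libraries where they do the work, as an engineer would, in place of code of your own. Each camera call takes 0.05 s, during which the arm holds its last target.

### The job

One of the three look-alike closed grey parts tins has a steel engine part in it; the other two hold only light packing. Lift them to feel which one is clearly heavier, set that tin down gently and centred on the aluminium plate of the blue marking station, its length pointing at the station's column, let go of it, and then swing the raised hold-down lever down until its rubber pad rests on the lid. Keep the tins upright and do not drop them, leave the two empty ones standing where they were, and do not disturb the other things on the bench.

Things in the scene. Friction and masses are not known exactly. Their poses are not given: they have to be found in the camera images.
- tin_a: one of three look-alike closed grey steel parts tins with a bright lid, 110 (own x) x 56 (own y) x 70 mm high, upright on the bench; origin at the centre of its underside. One closed piece, gripped across the 56 mm. Empty 0.17 to 0.25 kg, loaded 0.63 to 0.9 kg; which one is loaded changes from start to start
- tin_b: one of three look-alike closed grey steel parts tins with a bright lid, 110 (own x) x 56 (own y) x 70 mm high, upright on the bench; origin at the centre of its underside. One closed piece, gripped across the 56 mm. Empty 0.17 to 0.25 kg, loaded 0.63 to 0.9 kg; which one is loaded changes from start to start
- tin_c: one of three look-alike closed grey steel parts tins with a bright lid, 110 (own x) x 56 (own y) x 70 mm high, upright on the bench; origin at the centre of its underside. One closed piece, gripped across the 56 mm. Empty 0.17 to 0.25 kg, loaded 0.63 to 0.9 kg; which one is loaded changes from start to start
- plate: aluminium plate of the marking station, 150 (own x) x 100 (own y) x 8 mm, top 20 mm over the bench; origin at the centre of its underside. Own +x points to the station's blue column (110 mm wide, 166 mm high, near face 130 mm from the plate's centre). The dark base, 12 mm high, is 150 mm wide and reaches 215 mm beyond the plate's centre
- holddown (a joint): hold-down lever of the station (rad): 0 = level over the plate, pad just resting on the lid of a tin on the plate; grows as it is raised, 1.57 = upright; stops at -0.22 and 1.65. Starts raised, 1.35 to 1.55. A stiff hinge (0.08 N m) holds it up; below about 0.7 it may sink slowly by its own weight (0.12 kg)
- hinge (a point): hinge of the lever, 110 mm from the plate's centre towards the column, 125 mm over the bench; the hinge line runs along the plate's own y. At joint 0 the lever reaches from here towards the plate's own -x
- pad (a point): middle of the underside of the lever's round rubber pad, 26 mm across, 110 mm out from the hinge and 35 mm below the lever's centre line
- handle (a point): centre of the lever's black cross-bar handle at the lever's far end, 170 mm from the hinge; the round bar, 14 mm thick, runs 55 mm to either side along the plate's own y. The lever's arm, 16 mm wide and 10 mm thick, meets it at the middle: grip or push the bar well to one side, or push on the arm
- barrel: bystander: finned aluminium engine cylinder, 84 mm across, 118 mm high, upright; origin at the centre of its underside
- piston: bystander: aluminium piston, 72 mm across, 62 mm high, upright; origin at the centre of its underside
- oilcan: bystander: dark round closed can, 72 mm across, 130 mm high; origin at the centre of its underside
- screwdriver: bystander: screwdriver, 200 mm long, lying along its own x, under 35 mm high; origin under its middle
- wrench: bystander: flat wrench, 190 mm long, lying along its own x, under 15 mm high; origin under its middle

How it is judged:
By the outcome, as a careful person would: the job done as asked, in the order asked, and still so for the second after the job is handed in, with the robot touching nothing.
It also fails if it takes over 72 s, if anything falls off the work surface, if the arm or the gripper's body presses on something with over 40 N, if the wrist force passes 120 N, or if a joint passes its speed limit or range.

## Working session

There is one attempt and no reset: what is moved stays moved. The work goes in short steps, Python scripts to look and compute and a tool call to move; the robot and the scene stay as the last step left them, time stands still between calls to the robot, and variables do not carry over. Pictures are saved under pics/ and viewed, and the job is handed in when it is done.

Besides the shell and the picture viewer there is one more tool, called after "Emit:" by a JSON object that holds its "method" and its "body", one argument or row to a line. apply_moves: Moves the arm, as the interface text tells. Its arguments: {"type":"object","properties":{"rows":{"type":"array"},"force":{"type":"number"}},"required":["rows"]}

```bash
mkdir -p pics; ls
python3 - <<'E'
from rig import r
import cv2,numpy as np
print(r.sense())
for n in("top","side"):
    p,d=r.camera(n); cv2.imwrite(f"pics/{n}0.png",p[:,:,::-1]); np.savez(f"{n}0.npz",p=p,d=d)
    print(n,r.camera_model(n))
E
```

```text
pics
{'time': 0.0, 'joint_positions': array([-1.29657246e+00,  3.14002646e-01,  4.49789194e-02,  1.30358746e+00,
        3.36327824e-05,  1.43119534e+00]), 'joint_vel': array([-0.00200254,  0.00015217,  0.00183548,  0.00092347, -0.00112201,
        0.0002498 ]), 'effort': array([ 2.05478591e-04, -4.80620921e+01,  2.98536676e+01,  1.92865531e-02,
       -5.37056428e-05, -2.81146072e-06]), 'ee_pos': array([ 0.23107782, -0.52597384,  0.23040756]), 'ee_rot': array([ 9.78669486e-01,  2.05439073e-01, -4.42561097e-05, -9.06507730e-04]), 'ft_force': array([ 0.32621458, -0.57567622, -0.51783301]), 'moment': array([-0.02729725,  0.00019112,  0.02314045]), 'width': 0.9997596203946512}
top {'mtx': array([[380.91970955,   0.        , 319.82255423],
       [  0.        , 380.91970955, 195.45405257],
       [  0.        ,   0.        ,   1.        ]]), 'rvec': array([ 2.03290063, -2.1935757 ,  0.22254646]), 'tvec': array([0.04065576, 0.59375631, 1.09709225])}
side {'mtx': array([[519.82167201,   0.        , 333.5362815 ],
       [  0.        , 519.82167201, 183.6586017 ],
       [  0.        ,   0.        ,   1.        ]]), 'rvec': array([ 0.89106078, -2.37168391,  1.26068018]), 'tvec': array([0.43107526, 0.28588571, 1.08017919])}
```

View pics/top0.png

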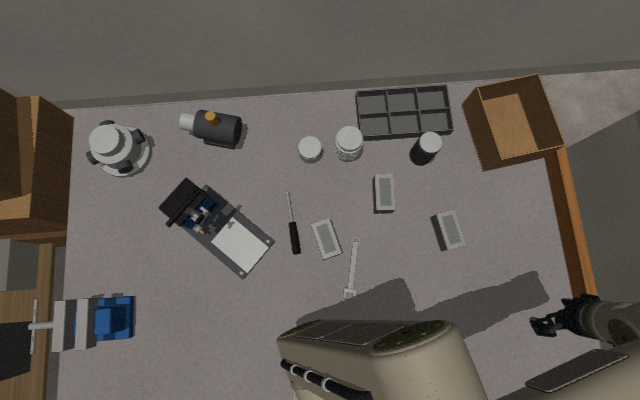

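View pics/side0.png

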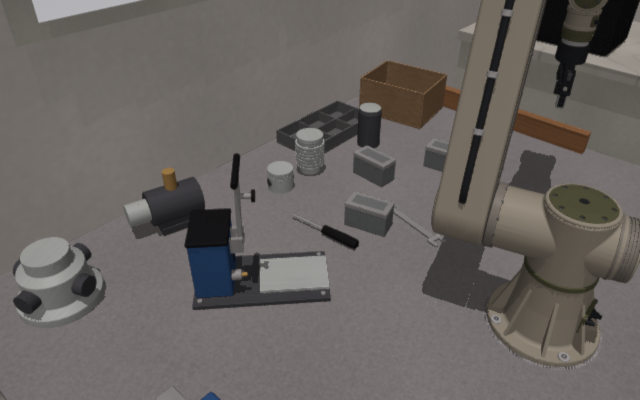

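Top view: tins at about (327,239), (385,192) and (450,230). The plate is at (241,246), with the column up-left of it at (190,205). The oil can is at (427,148), the barrel at (348,143), the piston at (309,149), the screwdriver at (293,225) and the wrench at (352,268). The side view shows the lever raised.

```bash
cat > h.py <<'E'
import numpy as np,cv2
from rig import r
def cloud(n,d):
    m=r.camera_model(n);K=m["mtx"];R=cv2.Rodrigues(m["rvec"])[0];t=np.ravel(m["tvec"])
    v,u=np.mgrid[:d.shape[0],:d.shape[1]]
    c=np.stack([(u-K[0,2])/K[0,0]*d,(v-K[1,2])/K[1,1]*d,d],-1)
    return (c-t)@R
def plane(n,uv,z):
    m=r.camera_model(n);R=cv2.Rodrigues(m["rvec"])[0];t=np.ravel(m["tvec"])
    q=cv2.undistortPoints(np.float64(uv).reshape(-1,1,2),m["mtx"],None).reshape(-1,2)
    w=np.c_[q,np.ones(len(q))]@R; o=-R.T@t
    return o+w*((z-o[2])/w[:,2])[:,None]
def rect(P):
    (c,s,a)=cv2.minAreaRect(np.float32(P[:,:2]*1000)); 
    b=cv2.boxPoints((c,s,a)); e=[b[1]-b[0],b[2]-b[1]]; e=max(e,key=np.linalg.norm)
    return np.round(c,1),np.round(sorted(s),1),round(float(np.degrees(np.arctan2(e[1],e[0])))%180,1)
E
python3 - <<'E'
from h import *
f=np.load("top0.npz");W=cloud("top",f["d"])
for nm,(u,v) in dict(L=(327,239),M=(385,192),R=(450,230)).items():
    s=W[v-35:v+35,u-35:u+35].reshape(-1,3); 
    k=s[(s[:,2]>.055)&(s[:,2]<.085)]
    print(nm,"lid z",np.median(k[:,2]),rect(k),len(k))
    # image contour
    p=f["p"][v-35:v+35,u-35:u+35]
    m=((W[v-35:v+35,u-35:u+35,2]>.062)).astype(np.uint8)
    cs=max(cv2.findContours(m,0,1)[0],key=cv2.contourArea).reshape(-1,2)+[u-35,v-35]
    print("  ray",rect(plane("top",cs,.07)))
for nm,(u,v),z0,z1 in [("barrel",(348,143),.1,.13),("piston",(309,149),.05,.075),("can",(430,140),.115,.14),("plate",(241,246),.016,.026)]:
    w=45 if nm=="plate" else 18
    s=W[v-w:v+w,u-w:u+w].reshape(-1,3);k=s[(s[:,2]>z0)&(s[:,2]<z1)]
    if len(k): print(nm,np.median(k,0),rect(k))
# plate by colour
hsv=cv2.cvtColor(f["p"],cv2.COLOR_RGB2HSV)
m=np.zeros((400,640),np.uint8);m[190:285,195:285]=((hsv[190:285,195:285,2]>150)).astype(np.uint8)
cs=max(cv2.findContours(m,0,1)[0],key=cv2.contourArea).reshape(-1,2);print("plate colour",rect(plane("top",cs,.02)),cv2.contourArea(cs))
E
```

```text
L lid z 0.07014194778313868 (array([464.4, -11. ]), array([ 57.4, 111.7]), 15.0) 742
  ray (array([464.2, -11. ]), array([ 57.5, 111.3]), 15.1)
M lid z 0.06973863845376485 (array([ 627.3, -222.6]), array([100. , 209.8]), 147.4) 727
  ray (array([ 588.3, -199.3]), array([ 58.3, 114.7]), 176.3)
R lid z 0.06967398635108116 (array([ 462.9, -382. ]), array([ 59.5, 111.8]), 10.5) 771
  ray (array([ 462.4, -380.5]), array([ 60.3, 111.1]), 10.1)
barrel [ 0.75140149 -0.1033534   0.11739011] (array([ 752.5, -104.2]), array([72.3, 74.8]), 174.2)
piston [0.75216751 0.01715954 0.06151552] (array([753.3,  17.5]), array([69. , 71.4]), 175.7)
can [ 0.71422215 -0.33624548  0.12881389] (array([ 715.6, -337.4]), array([66.6, 67.4]), 83.0)
plate [0.47088068 0.25574807 0.01980756] (array([491.1, 276.1]), array([143.1, 212.9]), 45.2)
plate colour (array([470. , 253.6]), array([ 98. , 147.9]), 46.6) 1438.5
```

Run:
```python
from h import *
f=np.load("top0.npz");W=cloud("top",f["d"])
# M tin, tight window and connected comp
z=((W[...,2]>.064)&(W[...,2]<.076)).astype(np.uint8); 
sub=np.zeros_like(z); sub[165:220,365:405]=z[165:220,365:405]
n,l,st,_=cv2.connectedComponentsWithStats(sub); i=1+np.argmax(st[1:,4]); print(st[1:]); print("M",rect(W[l==i]))
print("screwdriver handle",plane("top",[(294,238),(291,195),(294,252)],.015).round(3).tolist())
print("wrench",plane("top",[(355,240),(349,293)],.006).round(3).tolist())
# plate corners fit side view
g=np.load("side0.npz");S=cloud("side",g["d"])
for nm,C,p in(("top",W,f["p"]),("side",S,g["p"])):
    v=p.astype(int).max(2); m=(abs(C[...,2]-.02)<.006)&(np.hypot(C[...,0]-.47,C[...,1]-.2536)<.1)&(v>(150 if nm=="top" else 120))
    n,l,st,_=cv2.connectedComponentsWithStats(m.astype(np.uint8)); i=1+np.argmax(st[1:,4]); print(nm,"plate",rect(C[l==i]),C[l==i][:,2].mean())
# station cloud in plate frame
a=np.radians(46.6);R=np.array([[np.cos(a),np.sin(a)],[-np.sin(a),np.cos(a)]])
for nm,C in(("top",W),("side",S)):
    q=(C[...,:2]-[.47,.2536])@R.T; k=(abs(q[...,1])<.09)&(q[...,0]>-.09)&(q[...,0]<.26)
    X=q[k];Z=C[k][:,2]
    # blue column top
    t=(Z>.15)&(Z<.175)&(X[:,0]>.1); print(nm,"col top x",np.percentile(X[t,0],[2,98]),"y",np.percentile(X[t,1],[2,98]))
    for z0 in np.arange(.03,.32,.02):
        t=(abs(Z-z0)<.01)&(X[:,0]<.125)
        if t.sum()>3: print(round(z0,2),t.sum(),"x",X[t,0].min().round(3),X[t,0].max().round(3),"y",X[t,1].min().round(3),X[t,1].max().round(3),np.median(X[t],0).round(3))
p=g["p"][130:320,170:350];cv2.imwrite("pics/st.png",cv2.resize(p[:,:,::-1],None,fx=3,fy=3))
```

```text
[[374 174  21  37 690]]
M (array([ 590.6, -200.1]), array([ 58.2, 111.5]), 176.8)
screwdriver handle [[0.477, 0.085, 0.015], [0.613, 0.086, 0.015], [0.434, 0.087, 0.015]]
wrench [[0.457, -0.104, 0.006], [0.299, -0.07, 0.006]]
top plate (array([470.1, 254.1]), array([ 98.5, 149.1]), 46.8) 0.019828498921984412
side plate (array([469.6, 252.4]), array([105.1, 149.7]), 46.6) 0.021421184505641382
top col top x [0.12829476 0.2091078 ] y [-0.05500255  0.05457924]
0.03 745 x -0.075 0.075 y -0.05 0.061 [ 0.001 -0.001]
0.07 53 x 0.098 0.124 y 0.03 0.051 [0.113 0.039]
0.11 11 x 0.102 0.12 y -0.022 0.022 [ 0.103 -0.015]
0.13 41 x 0.101 0.125 y -0.022 0.021 [ 0.104 -0.01 ]
0.15 35 x 0.103 0.125 y -0.022 0.022 [ 0.116 -0.015]
0.17 6 x 0.103 0.11 y -0.008 -0.002 [ 0.104 -0.006]
0.19 6 x 0.102 0.108 y -0.008 -0.003 [ 0.103 -0.006]
0.21 5 x 0.101 0.108 y -0.008 -0.005 [ 0.103 -0.007]
0.23 52 x 0.071 0.109 y -0.012 0.011 [ 0.084 -0.002]
0.25 62 x 0.071 0.108 y -0.009 0.011 [ 0.085 -0.   ]
0.27 19 x 0.099 0.103 y -0.008 0.007 [ 0.1   -0.002]
0.29 132 x 0.097 0.111 y -0.054 0.055 [0.099 0.004]
0.31 154 x 0.096 0.11 y -0.054 0.054 [ 0.104 -0.004]
side col top x [0.1080762  0.20774919] y [-0.05166907  0.05724795]
0.03 1798 x -0.076 0.073 y -0.051 0.053 [0.001 0.004]
0.05 8 x 0.097 0.122 y 0.039 0.05 [0.115 0.05 ]
0.07 108 x 0.097 0.125 y 0.033 0.053 [0.115 0.044]
0.11 63 x 0.102 0.125 y -0.018 0.025 [0.113 0.021]
0.13 148 x 0.1 0.125 y -0.022 0.025 [0.114 0.019]
0.15 103 x 0.102 0.124 y -0.022 0.024 [0.11  0.009]
0.17 46 x 0.102 0.112 y -0.009 0.011 [0.107 0.007]
0.19 43 x 0.101 0.111 y 0.005 0.011 [0.107 0.008]
0.21 49 x 0.101 0.111 y -0.009 0.011 [0.105 0.008]
0.23 106 x 0.071 0.11 y -0.003 0.013 [0.096 0.007]
0.25 102 x 0.07 0.109 y -0.008 0.012 [0.095 0.005]
0.27 12 x 0.099 0.102 y 0.003 0.011 [0.099 0.007]
0.29 67 x 0.096 0.11 y -0.051 0.058 [0.101 0.04 ]
0.31 196 x 0.096 0.109 y -0.053 0.057 [0.103 0.004]
```

View pics/st.png

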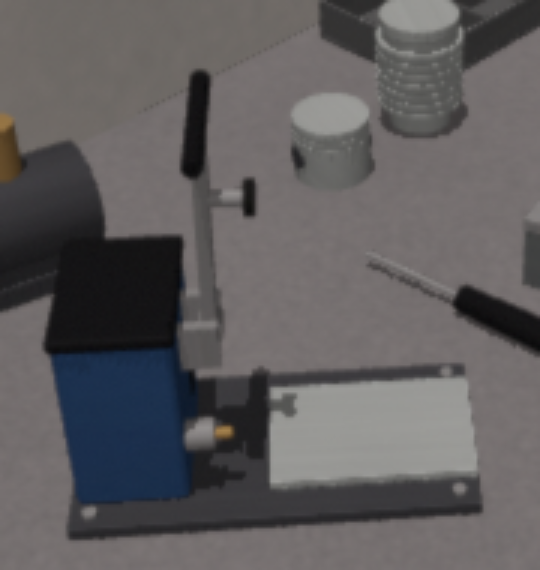

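Emit:
{"method": "apply_moves", "body": {
  "rows": [
    {"xyz": [38, 24, 0], "rotation": [0, 0, -2.7], "hand": 1},
    {"xyz": [38, 24, 0], "rotation": [0, 0, -2.7], "hand": 1},
    {"xyz": [38, 24, 0], "rotation": [0, 0, -2.7], "hand": 1},
    {"xyz": [38, 24, 0], "rotation": [0, 0, -2.7], "hand": 1},
    {"xyz": [38, 24, 0], "rotation": [0, 0, -2.7], "hand": 1}
  ],
  "force": 60
}}

```text
time: 0.6
ee_pos: [0.4223, -0.4052, 0.2309]
ee_rot: [0.996, 0.088, -0.0, -0.0]
ft_force: [0.3, 0.4, -0.4]
width: 0.998
```

Emit:
{"method": "apply_moves", "body": {
  "rows": [
    {"xyz": [20, 12, -25], "rotation": [0, 0, 0], "hand": 1},
    {"xyz": [20, 12, -35], "rotation": [0, 0, 0], "hand": 1},
    {"xyz": [0, 0, -35], "rotation": [0, 0, 0], "hand": 1},
    {"xyz": [0, 0, -15], "rotation": [0, 0, 0], "hand": 1},
    {"xyz": [0, 0, 0], "rotation": [0, 0, 0], "hand": 1}
  ]
}}

```text
time: 1.1
ee_pos: [0.4597, -0.3803, 0.1178]
ee_rot: [0.996, 0.089, -0.002, -0.003]
ft_force: [-0.8, -0.3, 0.5]
width: 0.994
```

Run:
```python
from h import *
print(r.sense()["ee_pos"],r.sense()["joint_positions"])
p,d=r.camera("side"); cv2.imwrite("pics/s1.png",cv2.resize(p[:,:,::-1][80:240,380:640],None,fx=3,fy=3))
```

```text
[ 0.45967662 -0.38026705  0.11775362] [-8.25602608e-01  4.14645499e-01 -8.99892173e-02  1.07304085e+00
 -7.37563902e-05  2.13711849e+00]
```

View pics/s1.png

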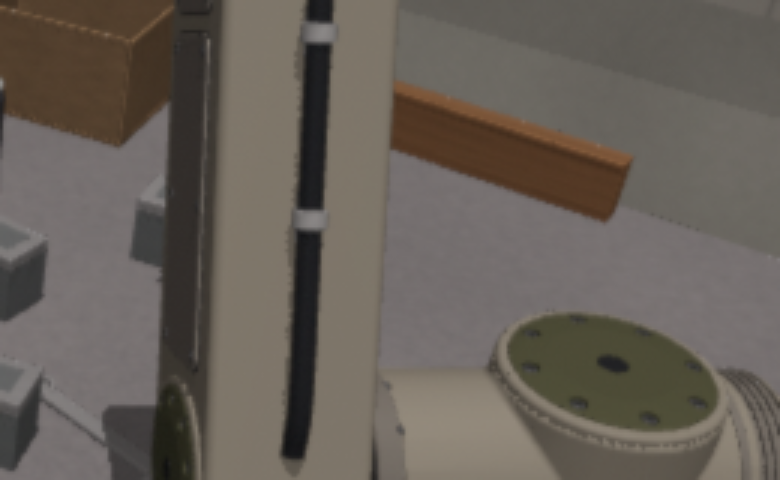

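The arm hides the gripper here, so I'll descend on the measured pose.

Emit:
{"method": "apply_moves", "body": {
  "rows": [
    {"xyz": [3, -1, -20], "rotation": [0, 0, 0], "hand": 1},
    {"xyz": [0, 0, -25], "rotation": [0, 0, 0], "hand": 1},
    {"xyz": [0, 0, -25], "rotation": [0, 0, 0], "hand": 1},
    {"xyz": [0, 0, -20], "rotation": [0, 0, 0], "hand": 1},
    {"xyz": [0, 0, 0], "rotation": [0, 0, 0], "hand": 1}
  ]
}}

```text
time: 1.65
ee_pos: [0.4631, -0.3829, 0.03]
ee_rot: [0.996, 0.089, -0.001, -0.001]
ft_force: [-0.6, 0.8, -0.6]
width: 1.002
```

Emit:
{"method": "apply_moves", "body": {
  "rows": [
    {"xyz": [0, 0, 0], "rotation": [0, 0, 0], "hand": 0.55},
    {"xyz": [0, 0, 0], "rotation": [0, 0, 0], "hand": 0.55},
    {"xyz": [0, 0, 0], "rotation": [0, 0, 0], "hand": 0.55},
    {"xyz": [0, 0, 0], "rotation": [0, 0, 0], "hand": 0.55},
    {"xyz": [0, 0, 0], "rotation": [0, 0, 0], "hand": 0.55}
  ],
  "force": 60
}}

```text
time: 2.15
ee_pos: [0.4654, -0.385, 0.0336]
ee_rot: [0.996, 0.089, 0.001, 0.002]
ft_force: [-0.6, -0.6, 6.8]
width: 0.645
```

Emit:
{"method": "apply_moves", "body": {
  "rows": [
    {"xyz": [0, 0, 0], "rotation": [0, 0, 0], "hand": 0.4},
    {"xyz": [0, 0, 0], "rotation": [0, 0, 0], "hand": 0.4},
    {"xyz": [0, 0, 0], "rotation": [0, 0, 0], "hand": 0.4},
    {"xyz": [0, 0, 0], "rotation": [0, 0, 0], "hand": 0.4},
    {"xyz": [0, 0, 0], "rotation": [0, 0, 0], "hand": 0.4}
  ],
  "force": 60
}}

```text
time: 2.65
ee_pos: [0.4654, -0.385, 0.0337]
ee_rot: [0.996, 0.089, 0.001, 0.002]
ft_force: [0.7, -0.1, 6.3]
width: 0.646
```

Run:
```python
from h import *
print(r.sense())
p,d=r.camera("top"); cv2.imwrite("pics/t1.png",cv2.resize(p[:,:,::-1][100:300,330:590],None,fx=3,fy=3))
```

```text
{'time': 2.65, 'joint_positions': array([-8.23808119e-01,  4.91003139e-01, -1.94163310e-01,  8.81224158e-01,
       -1.80553773e-04,  2.13973998e+00]), 'joint_vel': array([-6.17268496e-04,  9.22630837e-04,  4.75828571e-05,  7.05350274e-04,
        2.14527656e-03,  2.34195845e-05]), 'effort': array([ 2.95379413e-01, -4.97410691e+01,  2.34733146e+01, -1.34714227e-01,
        5.38895291e-02, -2.33938795e-02]), 'ee_pos': array([ 0.46542486, -0.38496031,  0.03366832]), 'ee_rot': array([0.99603773, 0.08890433, 0.00127564, 0.00179819]), 'ft_force': array([ 0.68967592, -0.13742159,  6.28758802]), 'moment': array([ 0.14952452,  0.11960024, -0.06928501]), 'width': 0.64617517889273}
```

View pics/t1.png

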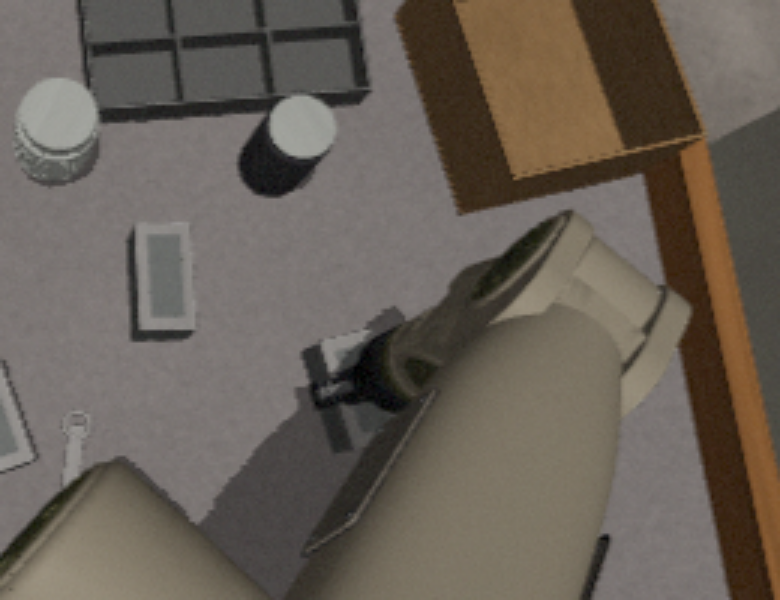

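The gripper is on the right-hand tin, fingers astride it at about (340,385) in the crop. I'll lift it now.

Emit:
{"method": "apply_moves", "body": {
  "rows": [
    {"xyz": [0, 0, 5], "rotation": [0, 0, 0], "hand": 0.4},
    {"xyz": [0, 0, 10], "rotation": [0, 0, 0], "hand": 0.4},
    {"xyz": [0, 0, 10], "rotation": [0, 0, 0], "hand": 0.4},
    {"xyz": [0, 0, 0], "rotation": [0, 0, 0], "hand": 0.4},
    {"xyz": [0, 0, 0], "rotation": [0, 0, 0], "hand": 0.4}
  ]
}}

```text
time: 3.2
ee_pos: [0.4644, -0.3838, 0.0568]
ee_rot: [0.996, 0.089, 0.0, 0.0]
ft_force: [-1.2, -0.6, -2.4]
width: 0.649
```

Emit:
{"method": "apply_moves", "body": {
  "rows": [
    {"xyz": [0, 0, 0], "rotation": [0, 0, 0], "hand": 0.4},
    {"xyz": [0, 0, 0], "rotation": [0, 0, 0], "hand": 0.4},
    {"xyz": [0, 0, 0], "rotation": [0, 0, 0], "hand": 0.4},
    {"xyz": [0, 0, 0], "rotation": [0, 0, 0], "hand": 0.4},
    {"xyz": [0, 0, 0], "rotation": [0, 0, 0], "hand": 0.4}
  ]
}}

```text
time: 3.7
ee_pos: [0.4641, -0.3835, 0.0561]
ee_rot: [0.996, 0.089, -0.0, -0.0]
ft_force: [-0.1, -0.1, -0.9]
width: 0.646
```

Emit:
{"method": "apply_moves", "body": {
  "rows": [
    {"xyz": [0, 0, -7], "rotation": [0, 0, 0], "hand": 0.4},
    {"xyz": [0, 0, -7], "rotation": [0, 0, 0], "hand": 0.4},
    {"xyz": [0, 0, -5], "rotation": [0, 0, 0], "hand": 0.4},
    {"xyz": [0, 0, -3], "rotation": [0, 0, 0], "hand": 0.4},
    {"xyz": [0, 0, 0], "rotation": [0, 0, 0], "hand": 0.4}
  ]
}}

```text
time: 4.2
ee_pos: [0.4641, -0.3833, 0.034]
ee_rot: [0.996, 0.089, -0.0, -0.0]
ft_force: [0.2, -0.1, -2.6]
width: 0.645
```

Emit:
{"method": "apply_moves", "body": {
  "rows": [
    {"xyz": [0, 0, 0], "rotation": [0, 0, 0], "hand": 0.4},
    {"xyz": [0, 0, 0], "rotation": [0, 0, 0], "hand": 0.4},
    {"xyz": [0, 0, 0], "rotation": [0, 0, 0], "hand": 0.4},
    {"xyz": [0, 0, 0], "rotation": [0, 0, 0], "hand": 0.4},
    {"xyz": [0, 0, 0], "rotation": [0, 0, 0], "hand": 0.4}
  ]
}}

```text
time: 4.7
ee_pos: [0.4642, -0.3835, 0.0343]
ee_rot: [0.996, 0.089, -0.0, 0.0]
ft_force: [-0.1, 0.0, -2.1]
width: 0.645
```

Emit:
{"method": "apply_moves", "body": {
  "rows": [
    {"xyz": [0, 0, -1], "rotation": [0, 0, 0], "hand": 0.4},
    {"xyz": [0, 0, -1], "rotation": [0, 0, 0], "hand": 0.4},
    {"xyz": [0, 0, 0], "rotation": [0, 0, 0], "hand": 0.4},
    {"xyz": [0, 0, 0], "rotation": [0, 0, 0], "hand": 0.4},
    {"xyz": [0, 0, 0], "rotation": [0, 0, 0], "hand": 0.4}
  ]
}}

```text
time: 5.2
ee_pos: [0.4642, -0.3836, 0.0337]
ee_rot: [0.996, 0.089, 0.0, 0.0]
ft_force: [-2.6, 2.8, 6.9]
width: 0.649
```

Emit:
{"method": "apply_moves", "body": {
  "rows": [
    {"xyz": [0, 0, 0], "rotation": [0, 0, 0], "hand": 1},
    {"xyz": [0, 0, 0], "rotation": [0, 0, 0], "hand": 1},
    {"xyz": [0, 0, 0], "rotation": [0, 0, 0], "hand": 1},
    {"xyz": [0, 0, 0], "rotation": [0, 0, 0], "hand": 1},
    {"xyz": [0, 0, 10], "rotation": [0, 0, 0], "hand": 1}
  ]
}}

```text
time: 5.7
ee_pos: [0.4633, -0.3826, 0.0411]
ee_rot: [0.996, 0.089, -0.001, -0.001]
ft_force: [-1.2, 0.4, 0.1]
width: 0.997
```

Emit:
{"method": "apply_moves", "body": {
  "rows": [
    {"xyz": [0, 0, 30], "rotation": [0, 0, 0], "hand": 1},
    {"xyz": [0, 0, 40], "rotation": [0, 0, 0], "hand": 1},
    {"xyz": [0, 0, 30], "rotation": [0, 0, 0], "hand": 1},
    {"xyz": [20, 25, 20], "rotation": [0, 0, -3], "hand": 1},
    {"xyz": [26, 36, 0], "rotation": [0, 0, -3], "hand": 1}
  ]
}}

```text
time: 6.2
ee_pos: [0.5118, -0.3252, 0.1672]
ee_rot: [0.999, 0.034, 0.003, 0.003]
ft_force: [0.0, -0.1, 0.6]
width: 0.999
```

Emit:
{"method": "apply_moves", "body": {
  "rows": [
    {"xyz": [26, 41, 0], "rotation": [0, 0, -3], "hand": 1},
    {"xyz": [26, 41, 0], "rotation": [0, 0, -2], "hand": 1},
    {"xyz": [26, 41, -10], "rotation": [0, 0, -2], "hand": 1},
    {"xyz": [0, 0, -25], "rotation": [0, 0, 0], "hand": 1},
    {"xyz": [0, 0, 0], "rotation": [0, 0, 0], "hand": 1}
  ]
}}

```text
time: 6.7
ee_pos: [0.587, -0.1969, 0.1249]
ee_rot: [1.0, -0.023, -0.002, -0.001]
ft_force: [-0.5, 0.8, 0.1]
width: 0.997
```

Run:
```python
from h import *
p,d=r.camera("top"); W=cloud("top",d)
cv2.imwrite("pics/t2.png",cv2.resize(p[:,:,::-1][120:300,330:590],None,fx=3,fy=3))
print(r.sense()["ee_pos"])
m=np.zeros(d.shape,bool); m[195:265,420:480]=True; m&=(W[...,2]>.064)&(W[...,2]<.076)
print(rect(W[m]))
```

```text
[ 0.58715193 -0.19828136  0.1263475 ]
(array([ 461.8, -382.2]), array([ 58.9, 111.7]), 9.1)
```

View pics/t2.png

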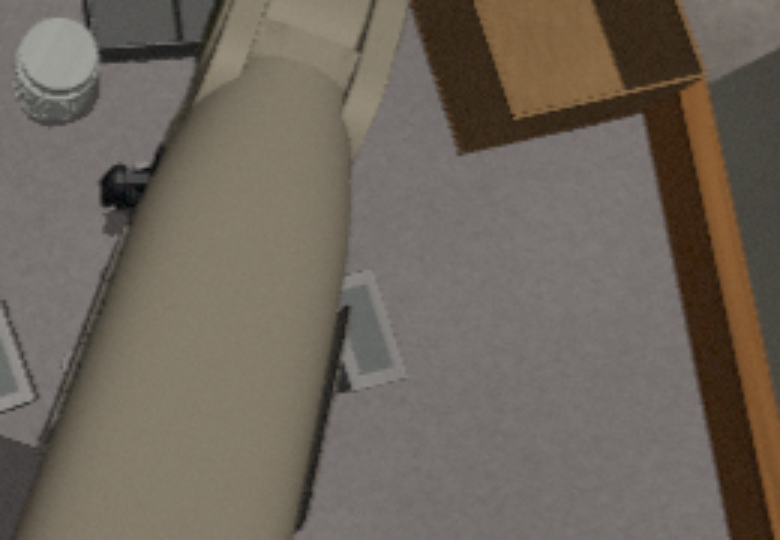

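The right tin is back where it was, within about 1 mm. Next I'll descend on the middle tin.

Emit:
{"method": "apply_moves", "body": {
  "rows": [
    {"xyz": [3, -2, -24], "rotation": [0, 0, 0], "hand": 1},
    {"xyz": [0, 0, -25], "rotation": [0, 0, 0], "hand": 1},
    {"xyz": [0, 0, -25], "rotation": [0, 0, 0], "hand": 1},
    {"xyz": [0, 0, -19], "rotation": [0, 0, 0], "hand": 1},
    {"xyz": [0, 0, 0], "rotation": [0, 0, 0], "hand": 1}
  ]
}}

```text
time: 7.25
ee_pos: [0.5891, -0.2023, 0.0329]
ee_rot: [1.0, -0.025, -0.002, -0.001]
ft_force: [-0.5, 0.4, -0.4]
width: 1.0
```

Emit:
{"method": "apply_moves", "body": {
  "rows": [
    {"xyz": [0, 0, 0], "rotation": [0, 0, 0], "hand": 0.4},
    {"xyz": [0, 0, 0], "rotation": [0, 0, 0], "hand": 0.4},
    {"xyz": [0, 0, 0], "rotation": [0, 0, 0], "hand": 0.4},
    {"xyz": [0, 0, 0], "rotation": [0, 0, 0], "hand": 0.4},
    {"xyz": [0, 0, 0], "rotation": [0, 0, 0], "hand": 0.4}
  ]
}}

```text
time: 7.75
ee_pos: [0.5926, -0.2026, 0.0367]
ee_rot: [1.0, -0.025, 0.002, 0.001]
ft_force: [-0.7, -0.6, 7.6]
width: 0.646
```

Emit:
{"method": "apply_moves", "body": {
  "rows": [
    {"xyz": [0, 0, 0], "rotation": [0, 0, 0], "hand": 0.4},
    {"xyz": [0, 0, 0], "rotation": [0, 0, 0], "hand": 0.4},
    {"xyz": [0, 0, 8], "rotation": [0, 0, 0], "hand": 0.4},
    {"xyz": [0, 0, 8], "rotation": [0, 0, 0], "hand": 0.4},
    {"xyz": [0, 0, 8], "rotation": [0, 0, 0], "hand": 0.4}
  ]
}}

```text
time: 8.25
ee_pos: [0.5911, -0.2013, 0.059]
ee_rot: [1.0, -0.024, -0.0, -0.0]
ft_force: [0.0, 0.3, -1.9]
width: 0.645
```

Emit:
{"method": "apply_moves", "body": {
  "rows": [
    {"xyz": [0, 0, 0], "rotation": [0, 0, 0], "hand": 0.4},
    {"xyz": [0, 0, 0], "rotation": [0, 0, 0], "hand": 0.4},
    {"xyz": [0, 0, 0], "rotation": [0, 0, 0], "hand": 0.4},
    {"xyz": [0, 0, 0], "rotation": [0, 0, 0], "hand": 0.4},
    {"xyz": [0, 0, 0], "rotation": [0, 0, 0], "hand": 0.4}
  ]
}}

```text
time: 8.75
ee_pos: [0.5909, -0.2014, 0.0579]
ee_rot: [1.0, -0.024, -0.0, -0.0]
ft_force: [0.3, 0.1, -2.0]
width: 0.646
```

Emit:
{"method": "apply_moves", "body": {
  "rows": [
    {"xyz": [0, 0, -8], "rotation": [0, 0, 0], "hand": 0.4},
    {"xyz": [0, 0, -7], "rotation": [0, 0, 0], "hand": 0.4},
    {"xyz": [0, 0, -5], "rotation": [0, 0, 0], "hand": 0.4},
    {"xyz": [0, 0, -2], "rotation": [0, 0, 0], "hand": 0.4},
    {"xyz": [0, 0, -1], "rotation": [0, 0, 0], "hand": 0.4}
  ]
}}

```text
time: 9.25
ee_pos: [0.5906, -0.2013, 0.0367]
ee_rot: [1.0, -0.024, -0.0, 0.0]
ft_force: [-8.0, 3.7, 17.5]
width: 0.644
```

Emit:
{"method": "apply_moves", "body": {
  "rows": [
    {"xyz": [0, 0, -1], "rotation": [0, 0, 0], "hand": 0.4},
    {"xyz": [0, 0, 0], "rotation": [0, 0, 0], "hand": 0.4},
    {"xyz": [0, 0, 0], "rotation": [0, 0, 0], "hand": 0.4},
    {"xyz": [0, 0, 0], "rotation": [0, 0, 0], "hand": 0.4},
    {"xyz": [0, 0, 0], "rotation": [0, 0, 0], "hand": 0.4}
  ]
}}

```text
time: 9.75
ee_pos: [0.5906, -0.2012, 0.0366]
ee_rot: [1.0, -0.024, -0.0, 0.0]
ft_force: [-8.0, 3.9, 16.5]
width: 0.648
```

Emit:
{"method": "apply_moves", "body": {
  "rows": [
    {"xyz": [0, 0, 1], "rotation": [0, 0, 0], "hand": 0.4},
    {"xyz": [0, 0, 0], "rotation": [0, 0, 0], "hand": 1},
    {"xyz": [0, 0, 0], "rotation": [0, 0, 0], "hand": 1},
    {"xyz": [0, 0, 0], "rotation": [0, 0, 0], "hand": 1},
    {"xyz": [0, 0, 0], "rotation": [0, 0, 0], "hand": 1}
  ]
}}

```text
time: 10.25
ee_pos: [0.5911, -0.2015, 0.0349]
ee_rot: [1.0, -0.024, -0.0, -0.0]
ft_force: [-0.4, -0.6, -0.2]
width: 0.998
```

Emit:
{"method": "apply_moves", "body": {
  "rows": [
    {"xyz": [0, 0, 15], "rotation": [0, 0, 0], "hand": 1},
    {"xyz": [0, 0, 35], "rotation": [0, 0, 0], "hand": 1},
    {"xyz": [0, 0, 40], "rotation": [0, 0, 0], "hand": 1},
    {"xyz": [-20, 20, 10], "rotation": [0, 0, 3], "hand": 1},
    {"xyz": [-27, 41, 0], "rotation": [0, 0, 4], "hand": 1}
  ]
}}

```text
time: 10.75
ee_pos: [0.5471, -0.1431, 0.1379]
ee_rot: [0.999, 0.036, 0.003, 0.002]
ft_force: [0.8, 1.0, 0.1]
width: 1.003
```

Emit:
{"method": "apply_moves", "body": {
  "rows": [
    {"xyz": [-27, 40, 0], "rotation": [0, 0, 4], "hand": 1},
    {"xyz": [-27, 40, 0], "rotation": [0, 0, 3], "hand": 1},
    {"xyz": [-27, 40, 0], "rotation": [0, 0, 3], "hand": 1},
    {"xyz": [-7, 8, -5], "rotation": [0, 0, 0], "hand": 1},
    {"xyz": [0, 0, 0], "rotation": [0, 0, 0], "hand": 1}
  ]
}}

```text
time: 11.25
ee_pos: [0.4549, -0.0113, 0.1299]
ee_rot: [0.992, 0.125, -0.0, -0.0]
ft_force: [-0.2, -0.4, 0.1]
width: 1.002
```

Run:
```python
from h import *
p,d=r.camera("top"); W=cloud("top",d)
cv2.imwrite("pics/t3.png",cv2.resize(p[:,:,::-1][100:300,250:510],None,fx=3,fy=3))
s=r.sense();print(s["ee_pos"],s["ee_rot"],s["joint_positions"])
m=np.zeros(d.shape,bool); m[165:220,365:410]=True; m&=(W[...,2]>.064)&(W[...,2]<.076)
print(rect(W[m]),m.sum())
```

```text
[ 0.45650145 -0.01244618  0.13037236] [9.92272489e-01 1.24076799e-01 3.33834695e-04 3.78943602e-04] [-2.03011140e-01  1.45078778e-01 -4.27620962e-01  9.97220656e-01
 -5.02911358e-04  2.68978649e+00]
(array([ 589.9, -198.7]), array([ 58. , 112.8]), 176.3) 687
```

View pics/t3.png

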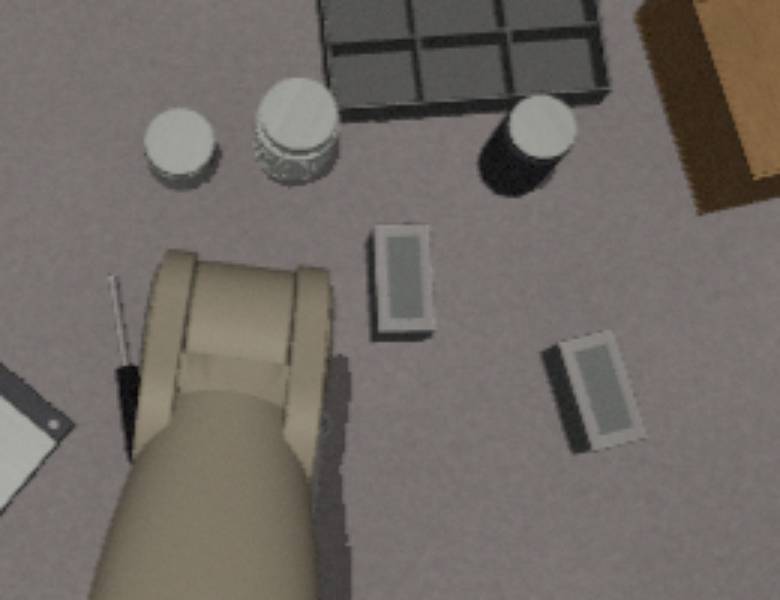

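Both light tins are back in place (middle tin at (400,278) in the crop, right tin at (602,388)). Now the third tin.

Emit:
{"method": "apply_moves", "body": {
  "rows": [
    {"xyz": [0, -1, -27], "rotation": [0, 0, 0.8], "hand": 1},
    {"xyz": [0, 0, -25], "rotation": [0, 0, 0], "hand": 1},
    {"xyz": [0, 0, -25], "rotation": [0, 0, 0], "hand": 1},
    {"xyz": [0, 0, -19], "rotation": [0, 0, 0], "hand": 1},
    {"xyz": [0, 0, 0], "rotation": [0, 0, 0], "hand": 1}
  ],
  "force": 90
}}

```text
time: 11.8
ee_pos: [0.4556, -0.0147, 0.032]
ee_rot: [0.992, 0.129, -0.002, -0.0]
ft_force: [-0.7, -0.5, 0.4]
width: 1.0
```

Emit:
{"method": "apply_moves", "body": {
  "rows": [
    {"xyz": [0, 0, 0], "rotation": [0, 0, 0], "hand": 0.4},
    {"xyz": [0, 0, 0], "rotation": [0, 0, 0], "hand": 0.4},
    {"xyz": [0, 0, 0], "rotation": [0, 0, 0], "hand": 0.4},
    {"xyz": [0, 0, 0], "rotation": [0, 0, 0], "hand": 0.4},
    {"xyz": [0, 0, 0], "rotation": [0, 0, 0], "hand": 0.4}
  ]
}}

```text
time: 12.3
ee_pos: [0.458, -0.0145, 0.0358]
ee_rot: [0.991, 0.13, 0.002, 0.001]
ft_force: [0.6, -3.1, 6.4]
width: 0.644
```

Emit:
{"method": "apply_moves", "body": {
  "rows": [
    {"xyz": [0, 0, 0], "rotation": [0, 0, 0], "hand": 0.4},
    {"xyz": [0, 0, 0], "rotation": [0, 0, 0], "hand": 0.4},
    {"xyz": [0, 0, 8], "rotation": [0, 0, 0], "hand": 0.4},
    {"xyz": [0, 0, 8], "rotation": [0, 0, 0], "hand": 0.4},
    {"xyz": [0, 0, 8], "rotation": [0, 0, 0], "hand": 0.4}
  ]
}}

```text
time: 12.8
ee_pos: [0.455, -0.013, 0.0583]
ee_rot: [0.991, 0.131, -0.001, -0.001]
ft_force: [-0.3, -0.7, -7.2]
width: 0.642
```

Emit:
{"method": "apply_moves", "body": {
  "rows": [
    {"xyz": [0, 0, 0], "rotation": [0, 0, 0], "hand": 0.4},
    {"xyz": [0, 0, 0], "rotation": [0, 0, 0], "hand": 0.4},
    {"xyz": [0, 0, 0], "rotation": [0, 0, 0], "hand": 0.4},
    {"xyz": [0, 0, 0], "rotation": [0, 0, 0], "hand": 0.4},
    {"xyz": [0, 0, 0], "rotation": [0, 0, 0], "hand": 0.4}
  ]
}}

```text
time: 13.3
ee_pos: [0.4559, -0.0134, 0.058]
ee_rot: [0.991, 0.131, -0.0, -0.0]
ft_force: [0.1, -0.2, -7.9]
width: 0.642
```

Weights felt: right about 2 N, middle 2.0 N, left 7.9 N, so the left tin is the loaded one. Next I'll check that the wrist clears the raised lever.

Run:
```python
from h import *
s=r.sense();T=s["ee_pos"];a1=s["joint_positions"][0];print(a1,np.arctan2(T[1],T[0]))
for n in("top","side"):
    p,d=r.camera(n); W=cloud(n,d)
    P=W[(W[...,2]>.1)&(d>0)].reshape(-1,3); P=P[np.hypot(*(P[:,:2]-T[:2]).T)<.3]
    az=np.arctan2(T[1],T[0]); G=np.array([464.4,247.8])/1000; az2=np.arctan2(G[1],G[0]); b=az2-az
    R=np.array([[np.cos(b),-np.sin(b)],[np.sin(b),np.cos(b)]])
    Q=(P[:,:2]-T[:2])@R.T+G
    th=np.radians(46.7);X=(Q-[.4699,.2536])@np.array([[np.cos(th),-np.sin(th)],[np.sin(th),np.cos(th)]])
    Z=P[:,2]+.055-T[2]
    for z0 in np.arange(.12,.42,.03):
        k=(abs(Z-z0)<.015)
        kk=k&(abs(X[:,1])<.06)
        if k.sum(): print(n,round(z0,2),k.sum(),"max x",X[k,0].max().round(3),"in lever band",X[kk,0].max().round(3) if kk.any() else None, "y",X[k,1].min().round(3),X[k,1].max().round(3))
```

```text
-0.20574000842786397 -0.029480112157978744
top 0.12 172 max x 0.258 in lever band None y -0.193 -0.135
side 0.12 360 max x 0.258 in lever band 0.006 y -0.193 0.066
side 0.15 288 max x 0.013 in lever band 0.013 y -0.06 0.072
side 0.18 213 max x 0.025 in lever band 0.025 y -0.006 0.069
side 0.21 362 max x 0.027 in lever band 0.027 y -0.011 0.041
side 0.24 361 max x 0.029 in lever band 0.029 y -0.02 0.042
side 0.27 404 max x 0.03 in lever band 0.03 y -0.011 0.043
side 0.3 392 max x 0.025 in lever band 0.025 y -0.022 0.042
side 0.33 480 max x 0.047 in lever band 0.047 y -0.018 0.059
side 0.36 728 max x 0.049 in lever band 0.049 y -0.018 0.061
side 0.39 762 max x 0.049 in lever band 0.049 y -0.017 0.06
```

Emit:
{"method": "apply_moves", "body": {
  "rows": [
    {"xyz": [0, 0, 20], "rotation": [0, 0, 0], "hand": 0.4},
    {"xyz": [0, 5, 30], "rotation": [0, 0, 2], "hand": 0.4},
    {"xyz": [0, 15, 20], "rotation": [0, 0, 4], "hand": 0.4},
    {"xyz": [0, 25, 0], "rotation": [0, 0, 4], "hand": 0.4},
    {"xyz": [0, 32, 0], "rotation": [0, 0, 4], "hand": 0.4}
  ]
}}

```text
time: 13.9
ee_pos: [0.4571, 0.0635, 0.1293]
ee_rot: [0.968, 0.251, 0.001, 0.001]
ft_force: [0.8, 0.3, -8.6]
width: 0.642
```

Emit:
{"method": "apply_moves", "body": {
  "rows": [
    {"xyz": [0, 35, 0], "rotation": [0, 0, 4], "hand": 0.4},
    {"xyz": [2, 35, 0], "rotation": [0, 0, 4], "hand": 0.4},
    {"xyz": [2, 35, 0], "rotation": [0, 0, 4], "hand": 0.4},
    {"xyz": [2, 30, 0], "rotation": [0, 0, 3], "hand": 0.4},
    {"xyz": [2, 20, 0], "rotation": [0, 0, 2], "hand": 0.4}
  ]
}}

```text
time: 14.4
ee_pos: [0.4639, 0.2206, 0.1281]
ee_rot: [0.92, 0.392, -0.0, -0.0]
ft_force: [0.2, 0.1, -7.5]
width: 0.639
```

Emit:
{"method": "apply_moves", "body": {
  "rows": [
    {"xyz": [0, 14, -8], "rotation": [0, 0, 0.4], "hand": 0.4},
    {"xyz": [0, 10, -15], "rotation": [0, 0, 0], "hand": 0.4},
    {"xyz": [0, 0, -15], "rotation": [0, 0, 0], "hand": 0.4},
    {"xyz": [0, 0, 0], "rotation": [0, 0, 0], "hand": 0.4},
    {"xyz": [0, 0, 0], "rotation": [0, 0, 0], "hand": 0.4}
  ]
}}

```text
time: 14.9
ee_pos: [0.4635, 0.2419, 0.0897]
ee_rot: [0.919, 0.394, -0.001, 0.0]
ft_force: [0.1, -0.5, -7.9]
width: 0.64
```

Run:
```python
from h import *
s=r.sense();print(s["ee_pos"],s["ee_rot"])
p,d=r.camera("side");p2,d2=r.camera("top")
np.savez("s4.npz",p=p,d=d)
cv2.imwrite("pics/s4.png",cv2.resize(p[:,:,::-1][100:320,170:390],None,fx=2.7,fy=2.7))
cv2.imwrite("pics/t4.png",cv2.resize(p2[:,:,::-1][130:320,130:350],None,fx=2.7,fy=2.7))
```

```text
[0.46349166 0.24192936 0.08968352] [ 9.19266722e-01  3.93633851e-01 -1.04088646e-03  3.85944214e-05]
```

View pics/s4.png

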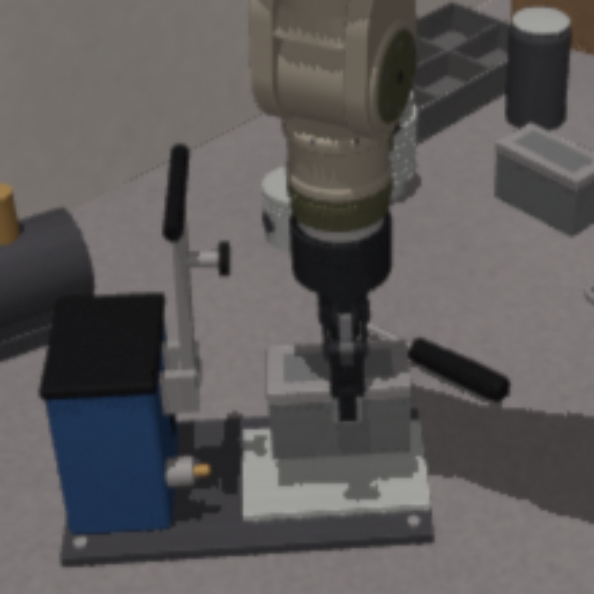

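View pics/t4.png

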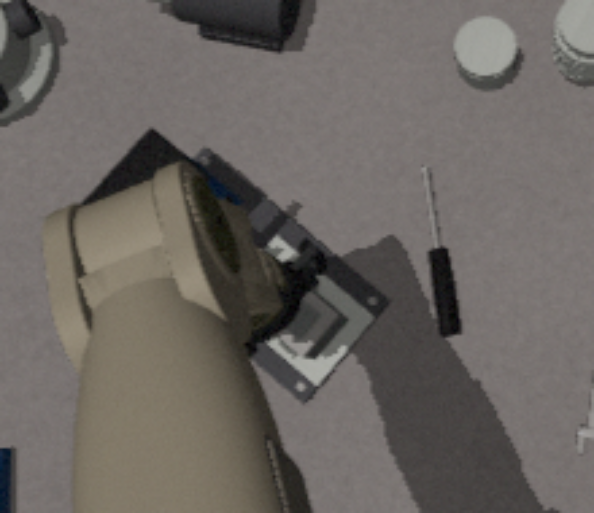

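Side view: the tin hangs over the plate at (340,400) in the crop, with the lever well clear of the gripper. I'll measure the tin in the plate frame.

```bash
cat >> h.py <<'E'
def tinpose(n,d,zlid,c=(.4699,.2536),ang=46.7,draw=None):
    W=cloud(n,d);th=np.radians(ang);X=(W[...,:2]-c)@np.array([[np.cos(th),-np.sin(th)],[np.sin(th),np.cos(th)]])
    k=(d>0)&(abs(W[...,2]-zlid)<.004)&(abs(X[...,0])<.085)&(abs(X[...,1])<.06)
    k=cv2.morphologyEx(k.astype(np.uint8),cv2.MORPH_OPEN,np.ones((2,2)))>0
    Y=X[k];print(n,"n",k.sum(),"z",np.median(W[k][:,2]),"x",np.percentile(Y[:,0],[1,99]).round(4),"y",np.percentile(Y[:,1],[1,99]).round(4),rect(Y))
    return k
E
python3 - <<'E'
from h import *
g=np.load("s4.npz");d=g["d"];W=cloud("side",d)
th=np.radians(46.7);X=(W[...,:2]-[.4699,.2536])@np.array([[np.cos(th),-np.sin(th)],[np.sin(th),np.cos(th)]])
v,u=220,300
for (a,b) in [(275,350),(300,355),(290,375),(400,380),(390,430),(300,430)]:
    uu,vv=int(170+a/2.7),int(100+b/2.7); print((a,b),X[vv,uu].round(4),W[vv,uu,2].round(4))
for z in(.115,.12,.125,.13): tinpose("side",d,z)
# near face
k=(d>0)&(W[...,2]>.065)&(W[...,2]<.11)&(abs(X[...,0])<.085)&(X[...,1]>.0)&(X[...,1]<.06)
Y=X[k];print("face x",np.percentile(Y[:,0],[1,5,50,95,99]).round(4))
m=k&(X[...,1]>.015)&(X[...,1]<.04)
pf=np.polyfit(X[m][:,0],X[m][:,1],1);print("face line slope deg",np.degrees(np.arctan(pf[0])),"y at 0",pf[1], m.sum())
E
```

```text
(275, 350) [ 0.0434 -0.0293] 0.1238
(300, 355) [ 0.0221 -0.018 ] 0.1261
(290, 375) [0.031 0.004] 0.1258
(400, 380) [-0.0544  0.0162] 0.1245
(390, 430) [-0.0453  0.0237] 0.0784
(300, 430) [0.0247 0.0245] 0.0848
side n 135 z 0.11214618666134024 x [-0.0689  0.0457] y [-0.0591  0.0378] (array([-42.9, -13.3]), array([ 80.5, 179.4]), 47.4)
side n 129 z 0.11699123097988377 x [-0.0559  0.046 ] y [0.0219 0.0396] (array([-4.9, 38.5]), array([ 33.5, 102.3]), 179.9)
side n 733 z 0.12562086258461053 x [-0.0753  0.0456] y [-0.1387  0.0454] (array([ 22.8, 341.6]), array([ 111.9, 1005.8]), 84.8)
side n 89 z 0.12622437656415525 x [-0.0758  0.0392] y [-0.1261  0.0269] (array([-47.4, -32.6]), array([ 87.5, 175.1]), 46.6)
face x [-0.06   -0.0559 -0.0044  0.0436  0.0475]
face line slope deg -0.41066152643515147 y at 0 0.02484474406068746 774
```

Emit:
{"method": "apply_moves", "body": {
  "rows": [
    {"xyz": [0.5, 3, -5], "rotation": [0, 0, 0.2], "hand": 0.4},
    {"xyz": [0.5, 3, -10], "rotation": [0, 0, 0.2], "hand": 0.4},
    {"xyz": [0, 0, -10], "rotation": [0, 0, 0], "hand": 0.4},
    {"xyz": [0, 0, -6], "rotation": [0, 0, 0], "hand": 0.4},
    {"xyz": [0, 0, 0], "rotation": [0, 0, 0], "hand": 0.4}
  ]
}}

```text
time: 15.5
ee_pos: [0.4638, 0.248, 0.0577]
ee_rot: [0.918, 0.397, -0.002, -0.0]
ft_force: [0.1, 0.5, -7.9]
width: 0.646
```

Emit:
{"method": "apply_moves", "body": {
  "rows": [
    {"xyz": [0, 0, 0], "rotation": [0, 0, 0], "hand": 0.4},
    {"xyz": [0, 0, 0], "rotation": [0, 0, 0], "hand": 0.4},
    {"xyz": [0, 0, 0], "rotation": [0, 0, 0], "hand": 0.4},
    {"xyz": [0, 0, 0], "rotation": [0, 0, 0], "hand": 0.4},
    {"xyz": [0, 0, 0], "rotation": [0, 0, 0], "hand": 0.4}
  ]
}}

```text
time: 16.0
ee_pos: [0.4654, 0.2485, 0.0596]
ee_rot: [0.918, 0.397, 0.0, 0.0]
ft_force: [-0.4, -0.5, -7.1]
width: 0.642
```

Run:
```python
from h import *
s=r.sense();print(s["ee_pos"],s["ee_rot"],s["ft_force"])
p,d=r.camera("side");np.savez("s5.npz",p=p,d=d);W=cloud("side",d)
th=np.radians(46.7);X=(W[...,:2]-[.4699,.2536])@np.array([[np.cos(th),-np.sin(th)],[np.sin(th),np.cos(th)]])
k=(d>0)&(W[...,2]>.035)&(W[...,2]<.08)&(abs(X[...,0])<.085)&(X[...,1]>.015)&(X[...,1]<.04)
Y=X[k];print("face x",np.percentile(Y[:,0],[1,5,50,95,99]).round(4))
m=k;pf=np.polyfit(X[m][:,0],X[m][:,1],1);print(np.degrees(np.arctan(pf[0])),"y at 0",pf[1], m.sum())
k=(d>0)&(X[...,0]>.02)&(X[...,0]<.04)&(abs(X[...,1])<.015)&(W[...,2]>.07);print("lid z",np.median(W[k][:,2]))
```

```text
[0.46538234 0.24853775 0.0595959 ] [9.17726631e-01 3.97212477e-01 2.70435715e-04 7.51409720e-05] [-0.35509315 -0.52353967 -7.13957988]
face x [-0.0535 -0.0492  0.0042  0.0493  0.0534]
-0.08637358992853714 y at 0 0.027870453157148655 738
lid z 0.28843862851301866
```

Centred to within about 1 mm. I'll lower the last few millimetres.

Emit:
{"method": "apply_moves", "body": {
  "rows": [
    {"xyz": [0, 0, -2], "rotation": [0, 0, 0], "hand": 0.4},
    {"xyz": [0, 0, -1], "rotation": [0, 0, 0], "hand": 0.4},
    {"xyz": [0, 0, -1], "rotation": [0, 0, 0], "hand": 0.4},
    {"xyz": [0, 0, 0], "rotation": [0, 0, 0], "hand": 0.4},
    {"xyz": [0, 0, 0], "rotation": [0, 0, 0], "hand": 0.4}
  ]
}}

```text
time: 16.55
ee_pos: [0.4651, 0.2484, 0.0558]
ee_rot: [0.918, 0.397, -0.0, 0.0]
ft_force: [-3.8, -2.4, 1.3]
width: 0.646
```

Emit:
{"method": "apply_moves", "body": {
  "rows": [
    {"xyz": [0, 0, -1], "rotation": [0, 0, 0], "hand": 0.4},
    {"xyz": [0, 0, 0], "rotation": [0, 0, 0], "hand": 0.4},
    {"xyz": [0, 0, 0], "rotation": [0, 0, 0], "hand": 0.4},
    {"xyz": [0, 0, 0], "rotation": [0, 0, 0], "hand": 0.4},
    {"xyz": [0, 0, 0], "rotation": [0, 0, 0], "hand": 0.4}
  ]
}}

```text
time: 17.05
ee_pos: [0.4651, 0.2484, 0.0558]
ee_rot: [0.918, 0.397, 0.0, 0.0]
ft_force: [-5.4, -3.5, 8.9]
width: 0.645
```

Emit:
{"method": "apply_moves", "body": {
  "rows": [
    {"xyz": [0, 0, 0.7], "rotation": [0, 0, 0], "hand": 0.4},
    {"xyz": [0, 0, 0], "rotation": [0, 0, 0], "hand": 1},
    {"xyz": [0, 0, 0], "rotation": [0, 0, 0], "hand": 1},
    {"xyz": [0, 0, 0], "rotation": [0, 0, 0], "hand": 1},
    {"xyz": [0, 0, 0], "rotation": [0, 0, 0], "hand": 1}
  ]
}}

```text
time: 17.55
ee_pos: [0.4658, 0.2487, 0.0552]
ee_rot: [0.918, 0.397, 0.001, 0.0]
ft_force: [0.1, 0.3, 0.2]
width: 1.0
```

Emit:
{"method": "apply_moves", "body": {
  "rows": [
    {"xyz": [0, 0, 15], "rotation": [0, 0, 0], "hand": 1},
    {"xyz": [0, 0, 30], "rotation": [0, 0, 0], "hand": 1},
    {"xyz": [0, 0, 35], "rotation": [0, 0, 0], "hand": 1},
    {"xyz": [-15, -16, 20], "rotation": [0, 0, 0], "hand": 1},
    {"xyz": [-25, -27, 20], "rotation": [0, 0, 0], "hand": 0.5}
  ]
}}

```text
time: 18.05
ee_pos: [0.4268, 0.2061, 0.1764]
ee_rot: [0.917, 0.398, 0.002, 0.0]
ft_force: [-0.4, -0.7, 0.7]
width: 0.859
```

Run:
```python
from h import *
s=r.sense();print(s["ee_pos"],s["ee_rot"],s["joint_positions"])
p,d=r.camera("side");np.savez("s6.npz",p=p,d=d)
W=cloud("side",d)
th=np.radians(46.7);X=(W[...,:2]-[.4699,.2536])@np.array([[np.cos(th),-np.sin(th)],[np.sin(th),np.cos(th)]])
k=(d>0)&(W[...,2]>.03)&(W[...,2]<.08)&(abs(X[...,0])<.085)&(X[...,1]>.015)&(X[...,1]<.04)
Y=X[k];print("face x",np.percentile(Y[:,0],[1,5,50,95,99]).round(4))
m=k;pf=np.polyfit(X[m][:,0],X[m][:,1],1);print(np.degrees(np.arctan(pf[0])),"y at 0",pf[1], m.sum())
cv2.imwrite("pics/s6.png",cv2.resize(p[:,:,::-1][60:320,130:390],None,fx=2.3,fy=2.3))
```

```text
[0.42682814 0.20607545 0.17639606] [9.17452216e-01 3.97842611e-01 1.62520917e-03 2.18117711e-04] [ 2.80209677e-01  1.41753911e-01 -3.11689178e-01  1.11407371e+00
 -1.46161466e-05  2.60347285e+00]
face x [-0.0535 -0.0493  0.0004  0.049   0.0532]
0.12404326772906452 y at 0 0.027771602692665855 858
```

View pics/s6.png

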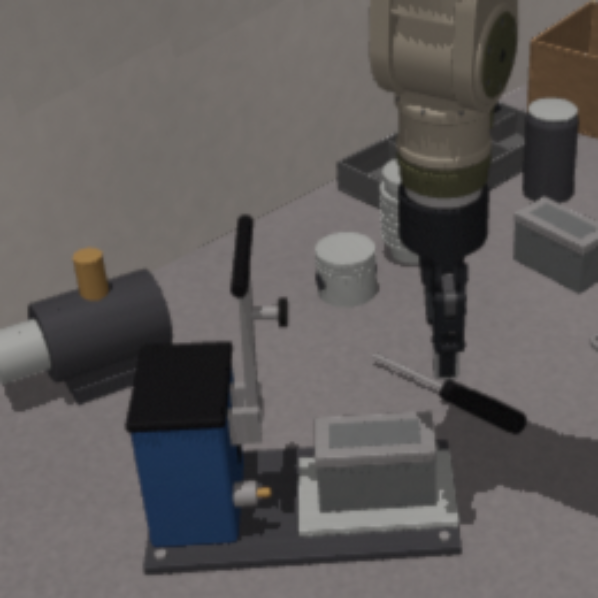

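The tin stands centred (x within about 0.5 mm, y face at 27.8 against 28 mm, 0.1° yaw) and is released. The lever is at about 1.53 rad. I'll clamp its handle bar to the +y side of the arm and follow the arc down.

Emit:
{"method": "apply_moves", "body": {
  "rows": [
    {"xyz": [0, 0, 34], "rotation": [0, 0, 8], "hand": 0.5},
    {"xyz": [0, 0, 34], "rotation": [0, 0, 8], "hand": 0.5},
    {"xyz": [0, 0, 34], "rotation": [0, 0, 8], "hand": 0.5},
    {"xyz": [0, 0, 34], "rotation": [0, 0, 8], "hand": 0.5},
    {"xyz": [0, 0, 34], "rotation": [0, 0, 8], "hand": 0.5}
  ],
  "force": 25
}}

```text
time: 18.6
ee_pos: [0.4252, 0.2054, 0.3466]
ee_rot: [0.725, 0.689, 0.0, 0.0]
ft_force: [1.6, -0.5, 0.0]
width: 0.498
```

Emit:
{"method": "apply_moves", "body": {
  "rows": [
    {"xyz": [10, 16, 5], "rotation": [0, 0, 8], "hand": 0.5},
    {"xyz": [10, 16, 0], "rotation": [0, 0, 8], "hand": 0.5},
    {"xyz": [10, 16, 0], "rotation": [0, 0, 8], "hand": 0.5},
    {"xyz": [10, 16, 0], "rotation": [0, 0, 8], "hand": 0.5},
    {"xyz": [10, 16, 0], "rotation": [0, 0, 8], "hand": 0.5}
  ]
}}

```text
time: 19.1
ee_pos: [0.4757, 0.2862, 0.35]
ee_rot: [0.445, 0.895, 0.0, 0.0]
ft_force: [-0.0, -0.3, 0.8]
width: 0.497
```

Emit:
{"method": "apply_moves", "body": {
  "rows": [
    {"xyz": [14, 23, 0], "rotation": [0, 0, 5], "hand": 0.5},
    {"xyz": [14, 23, 0], "rotation": [0, 0, 4.6], "hand": 0.5},
    {"xyz": [12, 19, 0], "rotation": [0, 0, 0], "hand": 0.5},
    {"xyz": [0, 0, 0], "rotation": [0, 0, 0], "hand": 0.5},
    {"xyz": [0, 0, 0], "rotation": [0, 0, 0], "hand": 0.5}
  ]
}}

```text
time: 19.6
ee_pos: [0.5152, 0.3506, 0.3492]
ee_rot: [0.371, 0.929, -0.001, -0.0]
ft_force: [-0.5, 0.0, -0.2]
width: 0.497
```

Run:
```python
from h import *
s=r.sense();T=s["ee_pos"];print(T,s["ee_rot"],s["joint_positions"])
th=np.radians(46.7);M=np.array([[np.cos(th),-np.sin(th)],[np.sin(th),np.cos(th)]])
print("TCP plate frame",(T[:2]-[.4699,.2536])@M)
for n in("side","top"):
    p,d=r.camera(n);W=cloud(n,d);X=(W[...,:2]-[.4699,.2536])@M
    k=(d>0)&(W[...,2]>.27)&(W[...,2]<.312)&(abs(X[...,1])<.06)&(X[...,0]>.08)&(X[...,0]<.125)&(p.max(2)<80)
    if k.sum()>5: print(n,k.sum(),X[k].mean(0),X[k].min(0),X[k].max(0),W[k][:,2].min(),W[k][:,2].max())
    sl=np.s_[30:290,130:390] if n=="side" else np.s_[100:320,100:360]
    cv2.imwrite(f"pics/{n}7.png",cv2.resize(p[:,:,::-1][sl],None,fx=2.3,fy=2.3))
```

```text
[0.5152077  0.35063846 0.34923126] [ 3.71093753e-01  9.28595208e-01 -5.06508956e-04 -3.30940887e-04] [ 4.68931193e-01  4.25562665e-01  4.96482889e-01  1.64291429e+00
 -1.72372543e-04  1.22930465e+00]
TCP plate frame [0.1016948  0.03357704]
side 264 [0.10240414 0.00947615] [ 0.09627401 -0.05288296] [0.10993856 0.0583248 ] 0.2713291869491994 0.3057104161835436
top 232 [ 0.10255543 -0.01056609] [ 0.09703263 -0.05465844] [0.11073828 0.03130776] 0.2707224057102791 0.3051814475936775
```

View pics/side7.png

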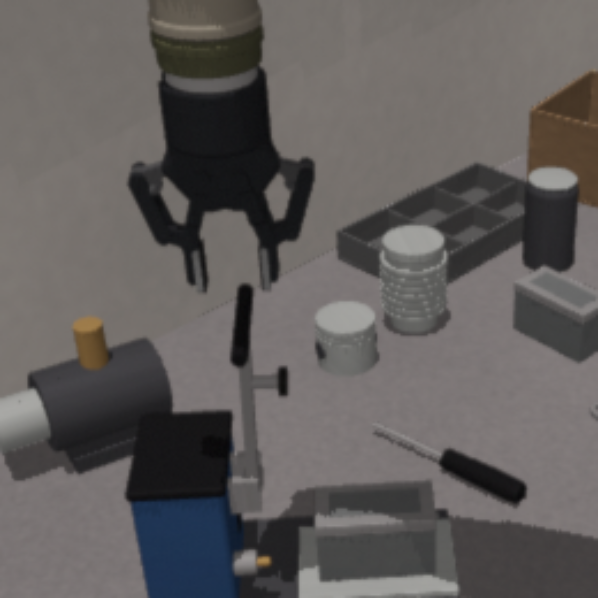

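View pics/top7.png

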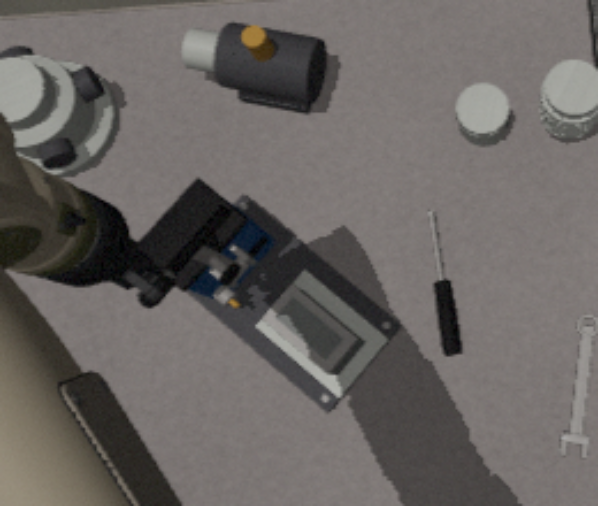

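Side view: the jaws at (235,270) in the crop straddle the handle bar at (242,320) from above, off to its +y side. I'll descend and close.

Emit:
{"method": "apply_moves", "body": {
  "rows": [
    {"xyz": [1, 1, -20], "rotation": [0, 0, 0], "hand": 0.5},
    {"xyz": [0, 0, -20], "rotation": [0, 0, 0], "hand": 0.5},
    {"xyz": [0, 0, -20], "rotation": [0, 0, 0], "hand": 0.5},
    {"xyz": [0, 0, -12], "rotation": [0, 0, 0], "hand": 0.5},
    {"xyz": [0, 0, 0], "rotation": [0, 0, 0], "hand": 0.5}
  ]
}}

```text
time: 20.2
ee_pos: [0.5149, 0.3502, 0.2767]
ee_rot: [0.372, 0.928, -0.001, -0.001]
ft_force: [-0.4, 0.4, 0.3]
width: 0.501
```

Emit:
{"method": "apply_moves", "body": {
  "rows": [
    {"xyz": [0, 0, 0], "rotation": [0, 0, 0], "hand": 0.25},
    {"xyz": [0, 0, 0], "rotation": [0, 0, 0], "hand": 0.05},
    {"xyz": [0, 0, 0], "rotation": [0, 0, 0], "hand": 0.05},
    {"xyz": [0, 0, 0], "rotation": [0, 0, 0], "hand": 0.05},
    {"xyz": [0, 0, 0], "rotation": [0, 0, 0], "hand": 0.05}
  ],
  "force": 25
}}

```text
time: 20.7
ee_pos: [0.5168, 0.3516, 0.2796]
ee_rot: [0.371, 0.929, 0.001, 0.001]
ft_force: [-0.3, -0.8, 5.6]
width: 0.152
```

Run:
```python
from h import *
s=r.sense();T=s["ee_pos"];print(T,s["ee_rot"],s["ft_force"],s["width"])
th=np.radians(46.7);M=np.array([[np.cos(th),-np.sin(th)],[np.sin(th),np.cos(th)]])
print("TCP plate frame",(T[:2]-[.4699,.2536])@M)
u=np.array([np.cos(th),np.sin(th)])
t0=1.53;prev=np.array([-np.cos(t0),np.sin(t0)])
for t in [1.45,1.35,1.25,1.15,1.05,.95,.85,.75,.65,.55,.45,.35,.25,.15,.05,0]:
    q=np.array([-np.cos(t),np.sin(t)]);dd=(q-prev)*170;prev=q
    print(t,(dd[0]*u).round(1),dd[1].round(1))
p,d=r.camera("side");cv2.imwrite("pics/side8.png",cv2.resize(p[:,:,::-1][30:290,130:390],None,fx=2.3,fy=2.3))
```

```text
[0.5167682  0.35163166 0.27956188] [0.37132224 0.92850303 0.00095172 0.00100559] [-0.33759821 -0.83741968  5.58520661] 0.1515696232950602
TCP plate frame [0.10348785 0.03312251]
1.45 [-9.3 -9.9] -1.1
1.35 [-11.5 -12.2] -2.9
1.25 [-11.2 -11.9] -4.5
1.15 [-10.9 -11.5] -6.2
1.05 [-10.4 -11. ] -7.7
0.95 [ -9.8 -10.4] -9.2
0.85 [-9.1 -9.7] -10.6
0.75 [-8.4 -8.9] -11.8
0.65 [-7.5 -8. ] -13.0
0.55 [-6.6 -7. ] -14.0
0.45 [-5.6 -5.9] -14.9
0.35 [-4.5 -4.8] -15.7
0.25 [-3.4 -3.7] -16.2
0.15 [-2.3 -2.5] -16.7
0.05 [-1.2 -1.2] -16.9
0 [-0.1 -0.2] -8.5
```

View pics/side8.png

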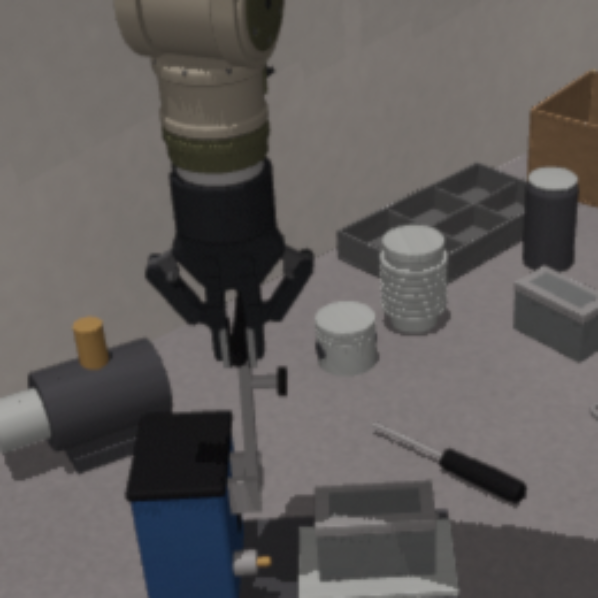

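Emit:
{"method": "apply_moves", "body": {
  "rows": [
    {"xyz": [-9.3, -9.9, -1.1], "rotation": [0, 0, 0], "hand": 0.05},
    {"xyz": [-11.5, -12.2, -2.9], "rotation": [0, 0, 0], "hand": 0.05},
    {"xyz": [-11.2, -11.9, -4.5], "rotation": [0, 0, 0], "hand": 0.05},
    {"xyz": [-10.9, -11.5, -6.2], "rotation": [0, 0, 0], "hand": 0.05},
    {"xyz": [0, 0, 0], "rotation": [0, 0, 0], "hand": 0.05}
  ]
}}

```text
time: 21.25
ee_pos: [0.4723, 0.3048, 0.2634]
ee_rot: [0.372, 0.928, -0.001, 0.0]
ft_force: [-0.5, -1.9, 2.4]
width: 0.149
```

```bash
cat >> h.py <<'E'
th=np.radians(46.7);M=np.array([[np.cos(th),-np.sin(th)],[np.sin(th),np.cos(th)]]);C0=np.array([.4699,.2536])
def st():
    s=r.sense();T=s["ee_pos"];q=(T[:2]-C0)@M
    print("t",s["time"],"T",T.round(4),"plate",q.round(4),"F",s["ft_force"].round(1),"w",round(s["width"],3),"theta~",round(float(np.arctan2(T[2]+.0155-.125,.110-q[0])),3),"rad",round(float(np.hypot(T[2]+.0155-.125,.110-q[0])),4))
E
python3 - <<'E'
from h import *
st()
p,d=r.camera("side");cv2.imwrite("pics/side9.png",cv2.resize(p[:,:,::-1][30:290,130:390],None,fx=2.3,fy=2.3))
E
```

```text
t 21.25 T [0.4723 0.3048 0.2634] plate [0.0389 0.0333] F [-0.5 -1.9  2.4] w 0.149 theta~ 1.138 rad 0.1695
```

View pics/side9.png

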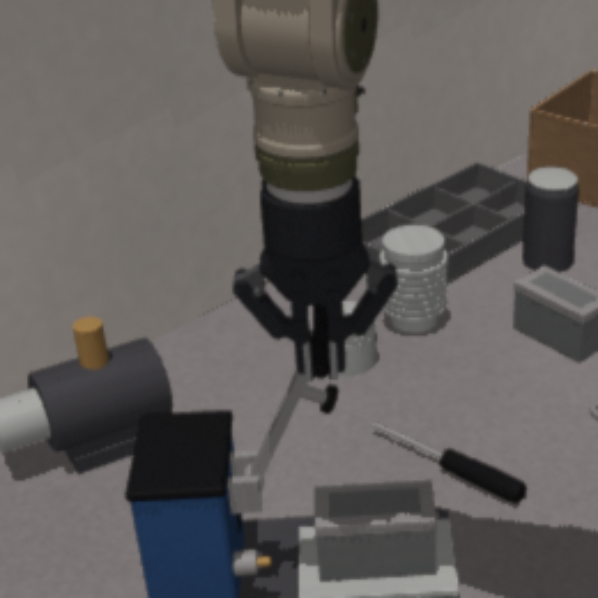

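The lever follows the hand, now at about 1.14 rad, and forces are low. Continuing.

Emit:
{"method": "apply_moves", "body": {
  "rows": [
    {"xyz": [-10.4, -11, -7.7], "rotation": [0, 0, 0], "hand": 0.05},
    {"xyz": [-9.8, -10.4, -9.2], "rotation": [0, 0, 0], "hand": 0.05},
    {"xyz": [-9.1, -9.7, -10.6], "rotation": [0, 0, 0], "hand": 0.05},
    {"xyz": [-8.4, -8.9, -11.8], "rotation": [0, 0, 0], "hand": 0.05},
    {"xyz": [-7.5, -8, -13], "rotation": [0, 0, 0], "hand": 0.05}
  ]
}}

```text
time: 21.8
ee_pos: [0.4288, 0.2587, 0.2116]
ee_rot: [0.371, 0.929, 0.001, 0.0]
ft_force: [0.1, 1.7, -0.1]
width: 0.151
```

Emit:
{"method": "apply_moves", "body": {
  "rows": [
    {"xyz": [-6.6, -7, -14], "rotation": [0, 0, 0], "hand": 0.05},
    {"xyz": [-5.6, -5.9, -14.9], "rotation": [0, 0, 0], "hand": 0.05},
    {"xyz": [-4.5, -4.8, -15.7], "rotation": [0, 0, 0], "hand": 0.05},
    {"xyz": [-2.8, -3, -12], "rotation": [0, 0, 0], "hand": 0.05},
    {"xyz": [0, 0, 0], "rotation": [0, 0, 0], "hand": 0.05}
  ]
}}

```text
time: 22.3
ee_pos: [0.4084, 0.2372, 0.1533]
ee_rot: [0.371, 0.928, -0.001, -0.001]
ft_force: [-0.6, -1.9, -0.4]
width: 0.15
```

Run:
```python
from h import *
st()
p,d=r.camera("side");cv2.imwrite("pics/side10.png",cv2.resize(p[:,:,::-1][60:320,130:390],None,fx=2.3,fy=2.3))
```

```text
t 22.3 T [0.4084 0.2372 0.1533] plate [-0.0542  0.0335] F [-0.6 -1.9 -0.4] w 0.15 theta~ 0.261 rad 0.1699
```

View pics/side10.png

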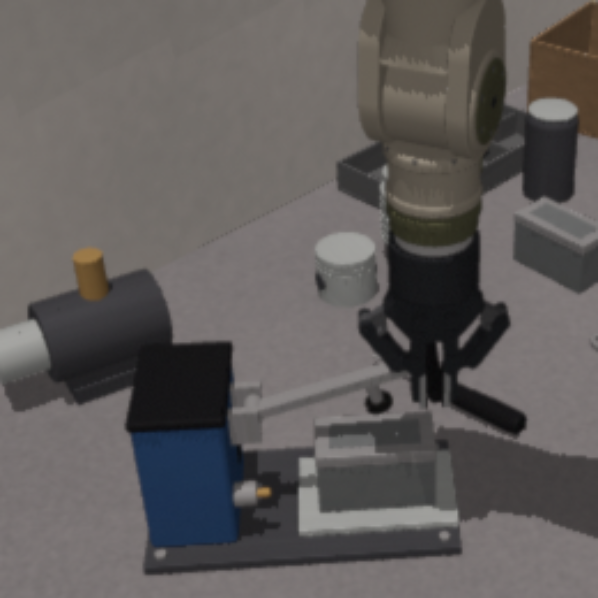

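Emit:
{"method": "apply_moves", "body": {
  "rows": [
    {"xyz": [-1.8, -1.9, -11], "rotation": [0, 0, 0], "hand": 0.05},
    {"xyz": [-1.2, -1.2, -11], "rotation": [0, 0, 0], "hand": 0.05},
    {"xyz": [-0.6, -0.7, -9], "rotation": [0, 0, 0], "hand": 0.05},
    {"xyz": [-0.3, -0.3, -6], "rotation": [0, 0, 0], "hand": 0.05},
    {"xyz": [0, 0, 0], "rotation": [0, 0, 0], "hand": 0.05}
  ]
}}

```text
time: 22.85
ee_pos: [0.4036, 0.2322, 0.1168]
ee_rot: [0.371, 0.928, -0.002, -0.001]
ft_force: [-3.4, -4.8, 0.6]
width: 0.152
```

Emit:
{"method": "apply_moves", "body": {
  "rows": [
    {"xyz": [0, 0, -2], "rotation": [0, 0, 0], "hand": 0.05},
    {"xyz": [0, 0, -1], "rotation": [0, 0, 0], "hand": 0.05},
    {"xyz": [0, 0, 0], "rotation": [0, 0, 0], "hand": 0.05},
    {"xyz": [0, 0, 0], "rotation": [0, 0, 0], "hand": 0.05},
    {"xyz": [0, 0, 0], "rotation": [0, 0, 0], "hand": 0.05}
  ]
}}

```text
time: 23.35
ee_pos: [0.4035, 0.2321, 0.1143]
ee_rot: [0.371, 0.928, -0.002, -0.001]
ft_force: [-3.8, -6.0, 0.8]
width: 0.151
```

Run:
```python
from h import *
st()
```

```text
t 23.35 T [0.4035 0.2321 0.1143] plate [-0.0612  0.0336] F [-3.8 -6.   0.8] w 0.151 theta~ 0.028 rad 0.1713
```

Emit:
{"method": "apply_moves", "body": {
  "rows": [
    {"xyz": [0.7, 0.8, -1], "rotation": [0, 0, 0], "hand": 0.05},
    {"xyz": [0, 0, -1], "rotation": [0, 0, 0], "hand": 0.05},
    {"xyz": [0, 0, 0], "rotation": [0, 0, 0], "hand": 0.05},
    {"xyz": [0, 0, 0], "rotation": [0, 0, 0], "hand": 0.05},
    {"xyz": [0, 0, 0], "rotation": [0, 0, 0], "hand": 0.05}
  ]
}}

```text
time: 23.85
ee_pos: [0.4033, 0.2319, 0.1118]
ee_rot: [0.372, 0.928, -0.003, -0.001]
ft_force: [-4.6, -9.2, 0.8]
width: 0.144
```

Emit:
{"method": "apply_moves", "body": {
  "rows": [
    {"xyz": [0, 0, -1], "rotation": [0, 0, 0], "hand": 0.05},
    {"xyz": [0, 0, 0], "rotation": [0, 0, 0], "hand": 0.05},
    {"xyz": [0, 0, 0], "rotation": [0, 0, 0], "hand": 0.05},
    {"xyz": [0, 0, 0], "rotation": [0, 0, 0], "hand": 0.05},
    {"xyz": [0, 0, 0], "rotation": [0, 0, 0], "hand": 0.05}
  ]
}}

```text
time: 24.35
ee_pos: [0.4033, 0.2319, 0.1109]
ee_rot: [0.372, 0.928, -0.003, -0.001]
ft_force: [-4.8, -10.1, 0.6]
width: 0.158
```

Run:
```python
from h import *
st()
p,d=r.camera("side");cv2.imwrite("pics/side11.png",cv2.resize(p[:,:,::-1][170:320,200:360],None,fx=3.7,fy=3.7))
```

```text
t 24.35 T [0.4033 0.2319 0.1109] plate [-0.0615  0.0336] F [ -4.8 -10.1   0.6] w 0.158 theta~ 0.008 rad 0.1715
```

View pics/side11.png

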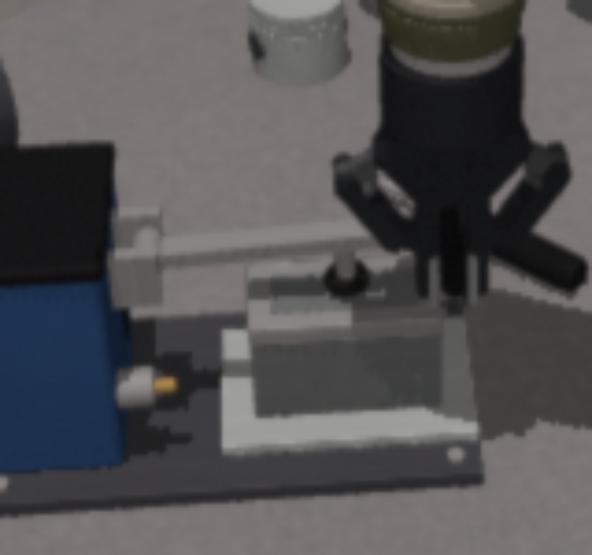

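The force shows my last sideways correction went the wrong way. I'll relieve it while lowering.

Emit:
{"method": "apply_moves", "body": {
  "rows": [
    {"xyz": [-1, -1.6, 0], "rotation": [0, 0, 0], "hand": 0.05},
    {"xyz": [0, 0, -1], "rotation": [0, 0, 0], "hand": 0.05},
    {"xyz": [0, 0, 0], "rotation": [0, 0, 0], "hand": 0.05},
    {"xyz": [0, 0, 0], "rotation": [0, 0, 0], "hand": 0.05},
    {"xyz": [0, 0, 0], "rotation": [0, 0, 0], "hand": 0.05}
  ]
}}

```text
time: 24.9
ee_pos: [0.4033, 0.2318, 0.1103]
ee_rot: [0.371, 0.929, -0.001, -0.001]
ft_force: [-3.6, -5.5, 0.6]
width: 0.153
```

Emit:
{"method": "apply_moves", "body": {
  "rows": [
    {"xyz": [0, 0, -1], "rotation": [0, 0, 0], "hand": 0.05},
    {"xyz": [0, 0, 0], "rotation": [0, 0, 0], "hand": 0.05},
    {"xyz": [0, 0, 0], "rotation": [0, 0, 0], "hand": 0.05},
    {"xyz": [0, 0, 0], "rotation": [0, 0, 0], "hand": 0.05},
    {"xyz": [0, 0, 0], "rotation": [0, 0, 0], "hand": 0.05}
  ]
}}

```text
time: 25.4
ee_pos: [0.4033, 0.2318, 0.1093]
ee_rot: [0.371, 0.929, -0.001, -0.001]
ft_force: [-4.0, -4.8, 0.7]
width: 0.152
```

Emit:
{"method": "apply_moves", "body": {
  "rows": [
    {"xyz": [-0.8, -0.8, -1], "rotation": [0, 0, 0], "hand": 0.05},
    {"xyz": [0, 0, 0], "rotation": [0, 0, 0], "hand": 0.05},
    {"xyz": [0, 0, -1], "rotation": [0, 0, 0], "hand": 0.05},
    {"xyz": [0, 0, 0], "rotation": [0, 0, 0], "hand": 0.05},
    {"xyz": [0, 0, 0], "rotation": [0, 0, 0], "hand": 0.05}
  ]
}}

```text
time: 25.9
ee_pos: [0.4033, 0.2317, 0.1073]
ee_rot: [0.371, 0.929, -0.0, -0.0]
ft_force: [-4.4, -1.4, 0.7]
width: 0.153
```

Emit:
{"method": "apply_moves", "body": {
  "rows": [
    {"xyz": [0, 0, -1], "rotation": [0, 0, 0], "hand": 0.05},
    {"xyz": [0, 0, 0], "rotation": [0, 0, 0], "hand": 0.05},
    {"xyz": [0, 0, 0], "rotation": [0, 0, 0], "hand": 0.05},
    {"xyz": [0, 0, 0], "rotation": [0, 0, 0], "hand": 0.05},
    {"xyz": [0, 0, 0], "rotation": [0, 0, 0], "hand": 0.05}
  ]
}}

```text
time: 26.4
ee_pos: [0.4033, 0.2317, 0.1063]
ee_rot: [0.371, 0.929, 0.0, -0.0]
ft_force: [-5.4, -0.8, -0.2]
width: 0.151
```

Run:
```python
from h import *
st()
p,d=r.camera("side");cv2.imwrite("pics/side12.png",cv2.resize(p[:,:,::-1][170:320,200:360],None,fx=3.7,fy=3.7))
np.savez("s12.npz",p=p,d=d)
```

```text
t 26.4 T [0.4033 0.2317 0.1063] plate [-0.0616  0.0334] F [-5.4 -0.8 -0.2] w 0.151 theta~ -0.019 rad 0.1716
```

View pics/side12.png

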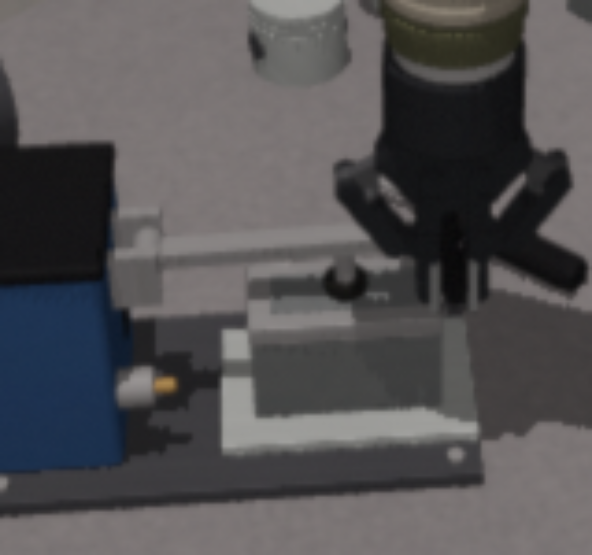

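Emit:
{"method": "apply_moves", "body": {
  "rows": [
    {"xyz": [0, 0, -1], "rotation": [0, 0, 0], "hand": 0.05},
    {"xyz": [0, 0, 0], "rotation": [0, 0, 0], "hand": 0.05},
    {"xyz": [0, 0, -1], "rotation": [0, 0, 0], "hand": 0.05},
    {"xyz": [0, 0, 0], "rotation": [0, 0, 0], "hand": 0.05},
    {"xyz": [0, 0, 0], "rotation": [0, 0, 0], "hand": 0.05}
  ]
}}

```text
time: 26.95
ee_pos: [0.4033, 0.2317, 0.1043]
ee_rot: [0.371, 0.929, 0.0, -0.0]
ft_force: [-4.4, 0.0, -0.4]
width: 0.15
```

Run:
```python
from h import *
st()
d=np.load("s12.npz")["d"];p=np.load("s12.npz")["p"]
W=cloud("side",d);X=(W[...,:2]-C0)@M
# lever arm top points
k=(d>0)&(abs(X[...,1])<.012)&(X[...,0]>-.02)&(X[...,0]<.085)&(W[...,2]>.105)&(W[...,2]<.17)
f=np.polyfit(X[k][:,0],W[k][:,2],1);print(k.sum(),"arm slope",f, "z at pts",np.polyval(f,[-.02,.04,.08]))
k2=k&(p.min(2)>0); 
for a,b in((-.02,0),(0,.03),(.03,.06),(.06,.085)):
    q=k&(X[...,0]>a)&(X[...,0]<b); print(a,q.sum(),np.percentile(W[q][:,2],[5,50,90,98]).round(4))
```

```text
t 26.95 T [0.4033 0.2317 0.1043] plate [-0.0616  0.0334] F [-4.4  0.  -0.4] w 0.15 theta~ -0.03 rad 0.1717
457 arm slope [0.0398842  0.12855316] z at pts [0.12775548 0.13014853 0.1317439 ]
-0.02 94 [0.1084 0.1306 0.1358 0.1363]
0 135 [0.1102 0.1331 0.1352 0.1363]
0.03 126 [0.1236 0.1326 0.1344 0.1355]
0.06 102 [0.1238 0.1315 0.1339 0.1344]
```

Emit:
{"method": "apply_moves", "body": {
  "rows": [
    {"xyz": [0, 0, -1], "rotation": [0, 0, 0], "hand": 0.05},
    {"xyz": [0, 0, 0], "rotation": [0, 0, 0], "hand": 0.05},
    {"xyz": [0, 0, -1], "rotation": [0, 0, 0], "hand": 0.05},
    {"xyz": [0, 0, 0], "rotation": [0, 0, 0], "hand": 0.05},
    {"xyz": [0, 0, 0], "rotation": [0, 0, 0], "hand": 0.05}
  ]
}}

```text
time: 27.45
ee_pos: [0.4033, 0.2316, 0.1023]
ee_rot: [0.371, 0.929, -0.0, -0.0]
ft_force: [-5.2, 0.6, -0.5]
width: 0.154
```

Emit:
{"method": "apply_moves", "body": {
  "rows": [
    {"xyz": [0, 0, -1], "rotation": [0, 0, 0], "hand": 0.05},
    {"xyz": [0, 0, 0], "rotation": [0, 0, 0], "hand": 0.05},
    {"xyz": [0, 0, 0], "rotation": [0, 0, 0], "hand": 0.05},
    {"xyz": [0, 0, 0], "rotation": [0, 0, 0], "hand": 0.05},
    {"xyz": [0, 0, 0], "rotation": [0, 0, 0], "hand": 0.05}
  ]
}}

```text
time: 27.95
ee_pos: [0.4033, 0.2316, 0.1013]
ee_rot: [0.371, 0.929, -0.0, -0.0]
ft_force: [-4.4, -0.3, 0.5]
width: 0.153
```

Run:
```python
from h import *
st()
for n in("side","top"):
    p,d=r.camera(n)
    sl=np.s_[200:290,240:350] if n=="side" else np.s_[180:290,170:290]
    cv2.imwrite(f"pics/{n}13.png",cv2.resize(p[:,:,::-1][sl],None,fx=5,fy=5,interpolation=cv2.INTER_CUBIC))
```

```text
t 27.95 T [0.4033 0.2316 0.1013] plate [-0.0617  0.0334] F [-4.4 -0.3  0.5] w 0.153 theta~ -0.048 rad 0.1719
```

View pics/side13.png

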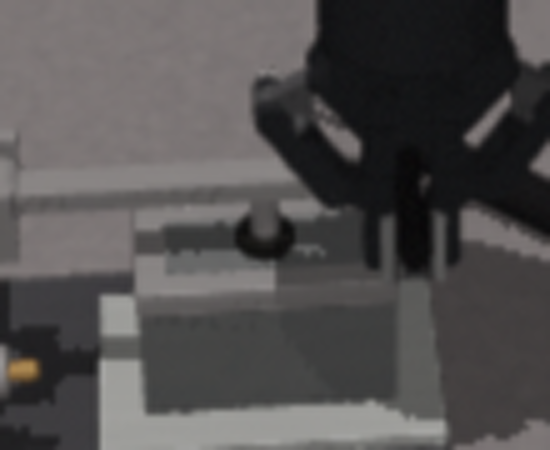

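View pics/top13.png

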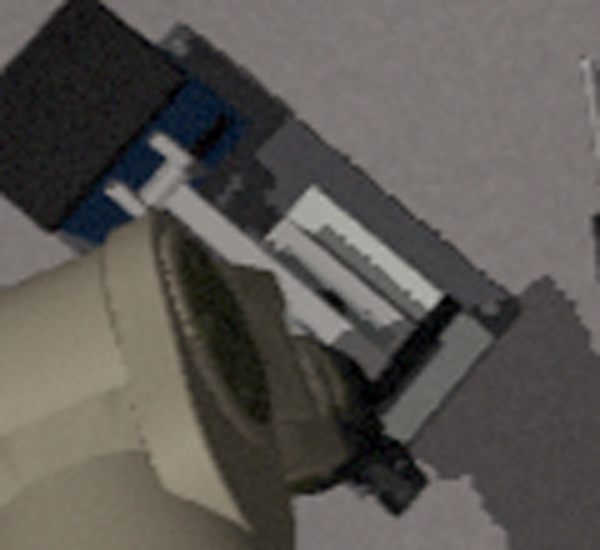

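Run:
```python
from h import *
for n in("side","top"):
  m=r.camera_model(n)
  for nm,x in dict(padbottom=(0,0,.09),padnear=(0,.013,.09),padfar=(0,-.013,.09),padm=(.013,0,.09),barend_near=(-.06,.055,.125),barend_far=(-.06,-.055,.125),armtop=(.05,0,.13),lidcorner=(.055,.028,.09),lidcorner2=(.055,-.028,.09)).items():
    w=np.r_[C0+M@np.array(x[:2]),x[2]]
    q=cv2.projectPoints(w.reshape(1,3),m["rvec"],m["tvec"],m["mtx"],None)[0].ravel()
    o=(240,200) if n=="side" else (170,180)
    print(n,nm,q.round(1),"crop",((q-o)*5).round())
```

```text
side padbottom [292.2 248.8] crop [261. 244.]
side padnear [292.4 252.8] crop [262. 264.]
side padfar [291.9 244.8] crop [260. 224.]
side padm [286.1 249.1] crop [231. 246.]
side barend_near [322.3 252.1] crop [411. 260.]
side barend_far [317.9 218.7] crop [390.  94.]
side armtop [267.8 235.7] crop [139. 179.]
side lidcorner [266.4 259.1] crop [132. 296.]
side lidcorner2 [266.4 241.7] crop [132. 208.]
top padbottom [234.1 242.4] crop [320. 312.]
top padnear [231.1 245.9] crop [305. 329.]
top padfar [237.1 238.9] crop [335. 294.]
top padm [230.7 239.5] crop [304. 298.]
top barend_near [234.3 270.6] crop [321. 453.]
top barend_far [260.3 239.5] crop [451. 297.]
top armtop [217.6 229.9] crop [238. 250.]
top lidcorner [213.5 237.9] crop [217. 290.]
top lidcorner2 [226.4 223. ] crop [282. 215.]
```

Emit:
{"method": "apply_moves", "body": {
  "rows": [
    {"xyz": [0, 0, 0], "rotation": [0, 0, 0], "hand": 0.0},
    {"xyz": [0, 0, 0], "rotation": [0, 0, 0], "hand": 0.0},
    {"xyz": [0, 0, -1], "rotation": [0, 0, 0], "hand": 0.0},
    {"xyz": [0, 0, -1], "rotation": [0, 0, 0], "hand": 0.0},
    {"xyz": [0, 0, 0], "rotation": [0, 0, 0], "hand": 0.0}
  ],
  "force": 50
}}

```text
time: 28.55
ee_pos: [0.4033, 0.2316, 0.101]
ee_rot: [0.371, 0.929, 0.0, 0.0]
ft_force: [-10.0, -2.2, 15.3]
width: 0.145
```

Run:
```python
from h import *
st()
for n in("side",):
    p,d=r.camera(n)
    sl=np.s_[200:290,240:350]
    cv2.imwrite(f"pics/{n}14.png",cv2.resize(p[:,:,::-1][sl],None,fx=5,fy=5,interpolation=cv2.INTER_CUBIC))
```

```text
t 28.55 T [0.4033 0.2316 0.101 ] plate [-0.0616  0.0334] F [-10.   -2.2  15.3] w 0.145 theta~ -0.05 rad 0.1719
```

View pics/side14.png

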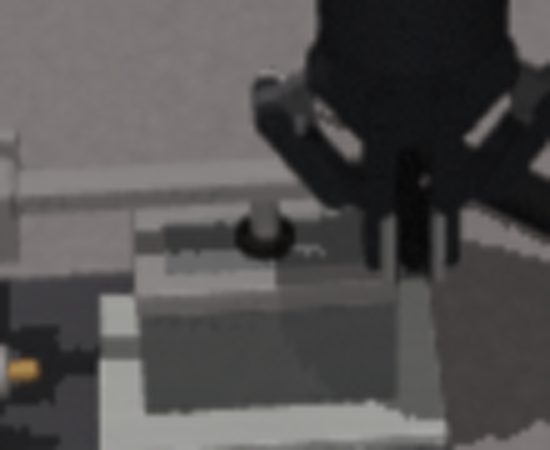

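Contact: 15 N upward and the hand stopped, so the pad is on the lid. I'll ease off and release.

Emit:
{"method": "apply_moves", "body": {
  "rows": [
    {"xyz": [0, 0, 1], "rotation": [0, 0, 0], "hand": 0.05},
    {"xyz": [0, 0, 0], "rotation": [0, 0, 0], "hand": 0.4},
    {"xyz": [0, 0, 0], "rotation": [0, 0, 0], "hand": 0.4},
    {"xyz": [0, 0, 0], "rotation": [0, 0, 0], "hand": 0.4},
    {"xyz": [0, 0, 0], "rotation": [0, 0, 0], "hand": 0.4}
  ]
}}

```text
time: 29.1
ee_pos: [0.4044, 0.2317, 0.1006]
ee_rot: [0.371, 0.928, 0.0, 0.001]
ft_force: [-0.5, 0.4, -0.2]
width: 0.4
```

Emit:
{"method": "apply_moves", "body": {
  "rows": [
    {"xyz": [0, 0, 10], "rotation": [0, 0, 0], "hand": 0.4},
    {"xyz": [0, 0, 20], "rotation": [0, 0, 0], "hand": 0.4},
    {"xyz": [0, 0, 30], "rotation": [0, 0, 0], "hand": 0.4},
    {"xyz": [0, 0, 40], "rotation": [0, 0, 0], "hand": 0.4},
    {"xyz": [-20, -20, 40], "rotation": [0, 0, 0], "hand": 0.4}
  ]
}}

```text
time: 29.6
ee_pos: [0.3853, 0.2125, 0.2424]
ee_rot: [0.371, 0.929, 0.001, 0.001]
ft_force: [1.5, -0.3, 0.1]
width: 0.403
```

Emit:
{"method": "apply_moves", "body": {
  "rows": [
    {"xyz": [-30, -30, 30], "rotation": [0, 0, 0], "hand": 0.4},
    {"xyz": [0, -40, 10], "rotation": [0, 0, 0], "hand": 0.4},
    {"xyz": [0, -40, 0], "rotation": [0, 0, 0], "hand": 0.4},
    {"xyz": [0, -40, 0], "rotation": [0, 0, 0], "hand": 0.4},
    {"xyz": [0, 0, 0], "rotation": [0, 0, 0], "hand": 0.4}
  ]
}}

```text
time: 30.1
ee_pos: [0.355, 0.0591, 0.2804]
ee_rot: [0.375, 0.927, -0.0, 0.001]
ft_force: [-0.3, -0.4, 0.3]
width: 0.401
```

Run:
```python
from h import *
st()
for n in("side","top"):
    p,d=r.camera(n);np.savez(f"{n}15.npz",p=p,d=d)
    cv2.imwrite(f"pics/{n}15.png",p[:,:,::-1])
    W=cloud(n,d);X=(W[...,:2]-C0)@M
    k=(d>0)&(abs(X[...,1])<.07)&(X[...,0]>-.08)&(X[...,0]<-.05)&(W[...,2]>.11)&(W[...,2]<.15)
    if k.any(): print(n,"bar n",k.sum(),"x",X[k][:,0].mean(),"z",np.percentile(W[k][:,2],[5,50,95]).round(4))
    for a,b in((-.05,-.02),(-.02,.02),(.02,.06),(.06,.09)):
        q=(d>0)&(abs(X[...,1])<.006)&(X[...,0]>a)&(X[...,0]<b)&(W[...,2]>.12); print(" arm",a,q.sum(),np.median(W[q][:,2]).round(4))
    if n=="side": cv2.imwrite("pics/side15c.png",cv2.resize(p[:,:,::-1][190:310,210:350],None,fx=5,fy=5,interpolation=cv2.INTER_CUBIC))
```

```text
t 30.1 T [0.355  0.0591 0.2804] plate [-0.2204 -0.0498] F [-0.3 -0.4  0.3] w 0.401 theta~ 0.477 rad 0.3719
side bar n 253 x -0.06007635085530073 z [0.125  0.132  0.1346]
 arm -0.05 55 0.1311
 arm -0.02 84 0.1313
 arm 0.02 91 0.1309
 arm 0.06 54 0.1313
top bar n 28 x -0.060420153110094806 z [0.126  0.1291 0.1334]
 arm -0.05 11 0.13
 arm -0.02 63 0.13
 arm 0.02 61 0.1298
 arm 0.06 43 0.1294
```

View pics/side15c.png

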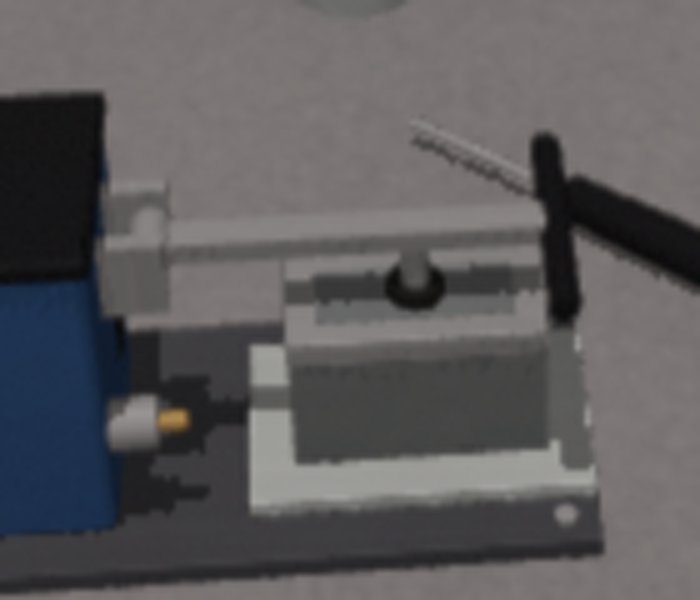

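View pics/top15.png

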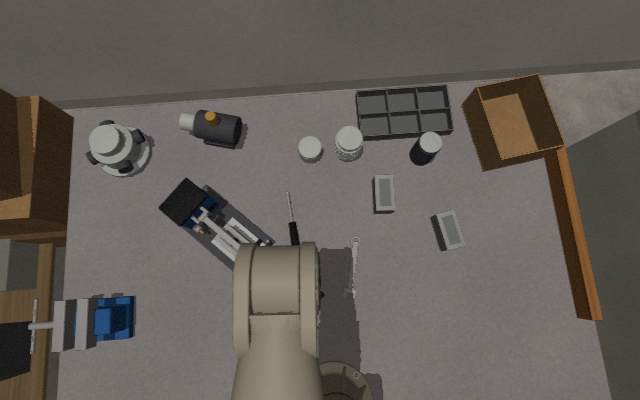

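Side crop: the arm is level, the pad at (415,290) is on the lid, and nothing touches it. Top view: the other things look unchanged. Final numeric check, then I'll hand it in.

Run:
```python
from h import *
d=np.load("side15.npz")["d"];W=cloud("side",d);X=(W[...,:2]-C0)@M
k=(d>0)&(W[...,2]>.03)&(W[...,2]<.08)&(abs(X[...,0])<.085)&(X[...,1]>.015)&(X[...,1]<.04)
pf=np.polyfit(X[k][:,0],X[k][:,1],1);print("tin x",np.percentile(X[k][:,0],[1,99]).round(4),"yaw",np.degrees(pf[0]).round(2),"face y",pf[1].round(4))
a=np.load("top0.npz")["d"];b=np.load("top15.npz")["d"]
for nm,W in(("before",cloud("top",a)),("after",cloud("top",b))):
    for n,(sl) in dict(M=np.s_[168:218,370:400],R=np.s_[195:265,425:475]).items():
        P=W[sl].reshape(-1,3);P=P[abs(P[:,2]-.07)<.005];print(nm,n,rect(P))
s=r.sense();print(s["joint_vel"].round(3))
r.job_done()
```

```text
tin x [-0.0535  0.053 ] yaw 0.07 face y 0.0277
before M (array([ 590.6, -200.1]), array([ 58.2, 111.5]), 176.8)
before R (array([ 462.8, -382.1]), array([ 59.5, 111.5]), 10.5)
after M (array([ 589.7, -199.1]), array([ 58.1, 112.2]), 176.5)
after R (array([ 461.7, -381.2]), array([ 59.4, 111.4]), 10.5)
[ 0.049  0.009  0.    -0.003  0.002  0.005]
the job is handed in; nothing more can be done
```

I found the heavy tin, set it on the marking station's plate, let go of it, and swung the hold-down lever down until its pad rested on the lid. The job was handed in at about 30 s of the 72 s allowed.

- **Weighing:** the left tin (seen from above) pulled about 7.9 N. The middle and right tins pulled about 2 N each, so I set those two back down. They now stand within about 1.5 mm and 0.5° of where they started.
- **Placing:** the heavy tin is centred on the plate within about 0.5 mm and points at the column within about 0.1°. Closing the lever did not shift it.
- **Lever:** I held the handle bar to one side of the arm and followed its arc down until the hand met a firm stop at about 15 N, then let go and backed away. Both cameras show the arm level (within about 0.01 rad) with the pad on the lid, and the robot is clear of everything.
- **Other things on the bench:** in the last top view they looked unchanged. I compared them by eye and did not measure them.
- **What disagreed:**
  - My lever angle worked out from the hand's position drifted to about -0.05 rad, probably because the bar slipped a little in the grip. I went by the cameras and the contact force instead.
  - One sideways correction near the end went the wrong way and raised the side force to about 11 N before I took it back.
  - Setting the middle tin back down pressed it onto the bench at about 17 N for roughly half a second.

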